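Load the desk paper dispensers and clip the axles down

TASK

Load each paper roll on the table into a dispenser of its own: lower the axle so that both notched ends go down over the studs and lie fully home on the slot floors. Then, with the fork held in the gripper and not with the fingers, push an orange clip sideways onto the groove of each of the two studs of every loaded dispenser until it snaps home (there may be clips and a dispenser to spare). Finish by laying the fork flat on its grey felt pad, and leave the other things on the desk where they are.

Things in the scene. Friction and masses are not known exactly. Their poses are not given: they have to be found in the camera images.
- dispA: left of two alike fixed roll dispensers (from the robot): grey base 157 x 232 x 8 mm, two aluminium pedestals, tops 28.8 mm above the table. Origin on the table midway between the pedestals, in line with both slots; y from pedestal to pedestal, x towards the tear bar (x = +86 mm, 47 mm high). Pedestals at y = +95 and -95 mm, each 26 mm wide in y, from x = -54 to +28 mm.
- dispB: right dispenser, same as dispA. A slot open at the top crosses each pedestal along y: 31 mm wide in x (x = -15.5 to +15.5 mm), floor 20 mm above the table, a stud upright in its middle. The flat pedestal top on the slot's -x side (38 mm long) is where to lay a clip, mouth towards the stud, before pushing it along +x.
- dispA_l (a point): axis of the stud at y = +95 mm of dispA, at pedestal-top height (28.8 mm above the table); axes as the dispenser's. Stud, heights above the table: 12 mm diameter up to 27 mm, 8 mm groove from 27 to 37 mm, 12 mm head with tapered tip up to 44 mm. A clip that is home has its origin here (+-0.5 mm), its underside 0 to 1 mm below.
- dispA_r (a point): axis of the stud at y = -95 mm of dispA, at pedestal-top height (28.8 mm above the table); axes as the dispenser's. Stud, heights above the table: 12 mm diameter up to 27 mm, 8 mm groove from 27 to 37 mm, 12 mm head with tapered tip up to 44 mm. A clip that is home has its origin here (+-0.5 mm), its underside 0 to 1 mm below.
- dispB_l (a point): axis of the stud at y = +95 mm of dispB, at pedestal-top height (28.8 mm above the table); axes as the dispenser's. Stud, heights above the table: 12 mm diameter up to 27 mm, 8 mm groove from 27 to 37 mm, 12 mm head with tapered tip up to 44 mm. A clip that is home has its origin here (+-0.5 mm), its underside 0 to 1 mm below.
- dispB_r (a point): axis of the stud at y = -95 mm of dispB, at pedestal-top height (28.8 mm above the table); axes as the dispenser's. Stud, heights above the table: 12 mm diameter up to 27 mm, 8 mm groove from 27 to 37 mm, 12 mm head with tapered tip up to 44 mm. A clip that is home has its origin here (+-0.5 mm), its underside 0 to 1 mm below.
- roll1: off-white paper roll, 60 mm diameter, 100 mm wide, turning freely on a steel axle; about 0.45 kg; may be absent. This is the axle's frame: origin on the axis at mid-width, y along the axis, z up (the axle hangs level by its own weight while the paper turns). Axis 30 mm up on the table, 42 mm up when home in a dispenser, the origin then over the dispenser's origin within 2 mm. Ends alike.
- roll2: brown paper roll, same as roll1; may be absent. At each end of the axle an upright goes down to a flat level tongue 26 mm wide in x, its top 14 mm and underside 22 mm below the axis, from |y| = 59 to 106 mm; a notch 16 mm wide in x, open at the outer end and cut in to |y| = 87 mm, straddles the dispenser's stud. Grasp the paper across its diameter at mid-width.
- roll1_l (a point): underside of the tongue of roll1 in its notch: x = 0, y = +95 mm, 22 mm below the axis; 20 mm above the table when this end lies on its slot floor
- roll1_r (a point): underside of the tongue of roll1 in its notch: x = 0, y = -95 mm, 22 mm below the axis; 20 mm above the table when this end lies on its slot floor
- roll2_l (a point): underside of the tongue of roll2 in its notch: x = 0, y = +95 mm, 22 mm below the axis; 20 mm above the table when this end lies on its slot floor
- roll2_r (a point): underside of the tongue of roll2 in its notch: x = 0, y = -95 mm, 22 mm below the axis; 20 mm above the table when this end lies on its slot floor
- clip1: orange split spring clip, 6 mm thick, lying flat (same either way up), 22 g. Origin at the centre of its bore, on its underside as built; x points out of its mouth. Crown (round-edged back) 30 mm wide in y, x = -10.5 to -4.4 mm; behind it a solid tail 14 mm wide in y, to x = -35 mm, to be grasped across its width; two sprung jaws, 22 mm wide overall, reach to x = +7 mm.
- clip2: same as clip1. The fork pushes on the crown's two shoulders beside the tail (x = -10.5 mm, |y| = 7 to 15 mm). The jaws' lips leave a mouth 5.8 mm wide at x = +4.1 mm: they meet the groove with the origin about 8 mm short of the stud's axis; about 6 to 15 N then spreads them, and they snap shut for the last 4 mm.
- clip3: same as clip1; any clip fits any stud. At the start the clips lie on a fixed green mat 72 x 250 mm, 2 mm thick
- clip4: same as clip1
- fork: clip fork: yellow handle 18 mm wide (y), 22 mm tall, from x = -59 to +39 mm, then a flat steel blade 6 mm thick, 32 mm wide, flush with the underside, split from x = 50 to its end at x = 82 mm into two tines 7 mm wide, the gap of 18 mm clearing a clip's tail. Origin on the underside of the handle, x towards the tines, z up; 0.11 kg. Grasp the handle near the origin.
- pad: grey felt pad, fixed, 150 x 56 mm (x, y), 3 mm thick, on which the fork lies at the start; origin under its centre
- glue: white glue bottle with a red cap, 42 mm across, 125 mm tall; a bystander, origin at the middle of its underside
- knife: orange utility knife, 130 x 24 x 14 mm; a bystander, origin at the middle of its underside
- phone: pink phone, 148 x 72 x 8 mm; a bystander, origin at the middle of its underside
- offcut: white L-shaped foam-board offcut, 55 x 55 x 10 mm overall; a bystander, origin at the middle of its underside
- massing: white card massing model of two stacked blocks, 75 mm tall; a bystander, origin at the middle of its underside
- pencils: black pencil cup with pencils, 72 mm across, cup 95 mm tall; a bystander, origin at the middle of its underside

How it is judged:
By the outcome, as a careful person would: the job done as asked, in the order asked, and still so for the second after the job is handed in, with the robot touching nothing.
Of roll1, roll2 only 1 to 2 are there at a start; the rules pass over those that are not, and their reading is None.
At some moment in a run one of fork, roll1, roll2 may be knocked a few centimetres aside while the robot is not near it.
It also fails if it takes over 210 s, if anything falls off the work surface, if the arm or the gripper's body presses on something with over 40 N, if the wrist force passes 120 N, or if a joint passes its speed limit or range.

ROBOT

A 7-joint arm with a two-finger parallel gripper is mounted at the origin on the work surface. World frame = base frame: x ahead of the robot, y to its left, z up, the work surface at z = 0. Lengths are in m, angles in rad, forces in N, time in s.
With the tool pointing down it reaches from about 0.425 to 0.95 m from the base axis. Payload 4.7 kg.
Tool frame: the origin (TCP) lies on the centre line of the jaws, within the pads' length; the fingertips stand 11 mm ahead of it and the grasp point (between the pads) lies 8 mm behind it; z points along the fingers, y is the line along which they close (so a half turn about z gives the same grasp; the last joint's range is limited). The gripper opens to 85 mm and grips with 20 to 120 N. Pads are 22 mm wide; open, the fingers measure 114 mm over their backs; the gripper's body (76 mm by 85 mm) begins 54 mm behind the grasp point. The pads swing forward as they close: fully open they stand 13 mm farther back than shut.
Start: joints at [-1.351, 0.469, -0.049, 1.532, 0.024, 1.141, -0.082], TCP at [0.166, 0.654, 0.242] pointing down, gripper open.
Joint ranges: [-2.59, 2.59], [-0.33, 1.99], [-1.39, 1.29], [0.1, 2.45], [-1.04, 4.18], [0.21, 1.99], [-2.66, 2.66]. Speed limits (rad/s): [2.57, 2.57, 3.14, 3.14, 3.14, 3.14, 3.14].

INTERFACE

Orientations are given as a unit quaternion [x, y, z, w].
In Python, from workcell import sensors, imaging, workorder gives the robot as it stands.
- The arm moves only by the tool play_rows, never from a script. Its argument "steps" is text: rows parted by semicolons, each of 4 numbers parted by spaces: the shift along the tool's x, y, z in mm, then the turn about the tool's z in rad. A call has exactly 10 rows; each row is the pose to reach, as a shift and turn from the pose commanded when the call began, along the tool's axes at that moment; what a row does not reach only later rows make up. A row lasts 1/12 s, in which the tool goes at most 41.7 mm and 7.16 degrees, less where a joint would pass 70% of its speed; a pose out of reach is approached as far as the arm can. A call with a gripper value outside its range is refused whole. "grip" is the closure, from 0 (fully open) to 1 (shut), set as the call begins (left out, the last holds). The fingers move at their own pace and stop on an object; "force" is the grip in N (left out, the last holds). Time passes only in rows, so rows that repeat a pose let the fingers close, or fill a call up. It gives the time, the measured TCP pose, the force, the opening and the grip force at its end, in the units of the state.
- sensors.get_obs(): the state, without advancing time (a new reading comes with each control period).
- imaging.capture(name): name is "side" or "top"; returns (picture, depth): 480x640x3 uint8, red, green, blue; 480x640 float32, m along the optical axis (not along the pixel's ray), 0 where there is no reading.
- imaging.camera_model(name): a dict with "fx", "fy", "cx", "cy" (pixels), "k1" (the pictures are not rectified: a ray, as slopes to the right and down, at radius r is drawn at 1 + k1 r^2 times it, then the intrinsics apply), "position" and "rotation" of the camera in the world. Camera axes: x right, y down, z forward; pixel columns grow to the right and rows downward; lengths in m; the calibration is good to about 2 mm. A picture is of the moment at which its call begins. camera_model takes no time and is no camera call.
- workorder.sign_off(): hands the job in; it is judged then, once.
Trained networks look in the newest picture that a camera, given by its name, has taken for a name from the list of things; names that differ only in an ending like _2 or _b are one class to them, and where a whole thing is asked for, a point or a joint stands for the part that bears it (a point fixed in the world has none). Each returns a list of dicts, best first, with "conf" (0 to 1); they miss things now and then, are a little off and sometimes report something else, mostly with a low value. They report only what shows in the picture. A call takes as long as a camera call.
- imaging.boxes_of(camera, label): "extent" ([centre column, centre row, width, height] in pixels, round what is visible of it).
- imaging.mark_of(camera, label): "at" ([column, row] in pixels: a listed point, or the origin of a listed thing).
The state is a dict: "clock": time; "qpos": joint angles; "qd": joint speeds; "joint_efforts": joint torques, N m; "position": TCP position; "tcp_rot": TCP orientation; "contact_force": force on the tool from outside, world axes, zero at the start; "moment": the same for the moment, N m; "opening": finger opening in m; "grasp_force": force on a finger pad.
Only numpy, scipy, OpenCV 4.12 (cv2) and the standard library are available. Lean on these libraries where they do the work, as an engineer would, in place of code of your own. Each camera call takes 0.05 s, during which the arm holds its last target. There are 200 camera calls.

## Working session

There is one attempt and no reset: what is moved stays moved. The work goes in short steps, Python scripts to look and compute and a tool call to move; the robot and the scene stay as the last step left them, time stands still between calls to the robot, and variables do not carry over. Pictures are saved under pics/ and viewed, at most 14 in all, crops included, and the job is handed in when it is done.

Besides the shell and the picture viewer there is one more tool, called after "Emit:" as a command line: name --argument value ..., lists and objects as JSON in quotes. play_rows: Moves the arm, as the interface text tells. Its arguments: {"type":"object","properties":{"steps":{"type":"string"},"grip":{"type":"number"},"force":{"type":"number"}},"required":["steps"]}

```bash
mkdir -p pics; ls; cat > h.py <<'E'
import numpy as np, cv2
from workcell import sensors, imaging, workorder
from scipy.spatial.transform import Rotation as R
def cam(n):
    m=imaging.camera_model(n); Rm=np.array(m["rotation"],float)
    if Rm.size==4: Rm=R.from_quat(Rm.ravel()).as_matrix()
    return m,Rm.reshape(3,3),np.array(m["position"],float)
def ray(n,u,v):
    m,Rm,p=cam(n); d=np.array([(u-m["cx"])/m["fx"],(v-m["cy"])/m["fy"]]); s=d.copy()
    for _ in range(20): s=d/(1+m["k1"]*(s@s))
    return p,Rm@np.array([s[0],s[1],1.0])
def at_z(n,u,v,z):
    p,d=ray(n,u,v); return p+d*(z-p[2])/d[2]
def at_d(n,u,v,dep):
    p,d=ray(n,u,v); return p+d*dep
def proj(n,P):
    m,Rm,p=cam(n); c=Rm.T@(np.asarray(P,float)-p); s=c[:2]/c[2]; s=s*(1+m["k1"]*(s@s))
    return np.array([s[0]*m["fx"]+m["cx"],s[1]*m["fy"]+m["cy"]])
def save(img,name): cv2.imwrite("pics/"+name,cv2.cvtColor(img,cv2.COLOR_RGB2BGR))
def cloud(n,depth):
    m,Rm,p=cam(n); v,u=np.mgrid[0:480,0:640]
    K=np.array([[m["fx"],0,m["cx"]],[0,m["fy"],m["cy"]],[0,0,1.]])
    s=cv2.undistortPoints(np.stack([u,v],-1).reshape(-1,1,2).astype(float),K,np.array([m["k1"],0,0,0.])).reshape(480,640,2)
    return p+(np.concatenate([s,np.ones((480,640,1))],-1)*depth[...,None])@Rm.T
E
python3 - <<'E'
from h import *
for n in("top","side"):
    im,d=imaging.capture(n); save(im,n+"0.png"); np.savez(n+"0.npz",im=im,d=d); print(n,imaging.camera_model(n))
    for l in "dispA dispA_l dispA_r dispB_l dispB_r roll1 roll1_l roll1_r roll2 roll2_l roll2_r clip1 fork pad".split():
        print(l,[(np.round(o["at"]).tolist(),round(o["conf"],2)) for o in imaging.mark_of(n,l)[:5]])
print(sensors.get_obs())
E
```

```text
pics
top {'fx': 433.5202515323626, 'fy': 433.5202515323626, 'cx': 320.8572330761763, 'cy': 245.49300937245354, 'k1': 0.012378605223058435, 'position': array([ 0.32808978, -0.03956453,  1.09896997]), 'rotation': array([ 0.70384066, -0.70071901,  0.08296364, -0.08196479])}
dispA [([205.0, 245.0], 0.93), ([245.0, 245.0], 0.66), ([282.0, 235.0], 0.65)]
dispA_l [([205.0, 245.0], 0.93), ([245.0, 245.0], 0.66), ([282.0, 235.0], 0.65)]
dispA_r [([205.0, 245.0], 0.93), ([245.0, 245.0], 0.66), ([282.0, 235.0], 0.65)]
dispB_l [([362.0, 245.0], 0.95), ([400.0, 246.0], 0.94), ([326.0, 249.0], 0.63)]
dispB_r [([362.0, 245.0], 0.95), ([400.0, 246.0], 0.94), ([326.0, 249.0], 0.63)]
roll1 [([462.0, 286.0], 0.96)]
roll1_l [([450.0, 253.0], 0.71), ([467.0, 324.0], 0.63), ([363.0, 247.0], 0.4)]
roll1_r [([450.0, 253.0], 0.71), ([467.0, 324.0], 0.63), ([363.0, 247.0], 0.4)]
roll2 [([462.0, 286.0], 0.96)]
roll2_l []
roll2_r []
clip1 [([270.0, 296.0], 0.67), ([329.0, 248.0], 0.61), ([295.0, 293.0], 0.56), ([466.0, 322.0], 0.52), ([319.0, 297.0], 0.51)]
fork [([390.0, 322.0], 0.69)]
pad [([394.0, 319.0], 0.
[... 1426 characters left out ...]
1.5, 'qpos': array([-1.35089102,  0.46861776, -0.04856451,  1.53252384,  0.02412429,
        1.14097618, -0.08234054]), 'qd': array([-0.00026485,  0.00023553,  0.00099846,  0.00070407, -0.00112539,
       -0.00052807, -0.00091817]), 'joint_efforts': array([ 2.71158688e-04, -5.10163558e+01, -4.64109541e-02, -2.38006192e+01,
        1.09283751e-02,  9.91426132e-04, -7.59660878e-06]), 'position': array([0.1662024 , 0.65423215, 0.24231265]), 'tcp_rot': array([1.24107624e-01, 9.92268762e-01, 3.00700068e-05, 2.63146674e-06]), 'contact_force': array([-0.24851724,  0.55310636,  0.37103767]), 'moment': array([-0.07269111, -0.05324382, -0.00721705]), 'grasp_force': 0.0, 'opening': 0.08512861529493522}
```

View pics/top0.png

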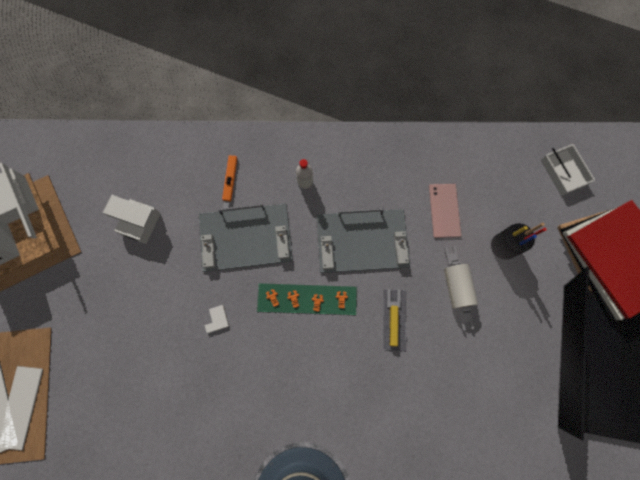

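View pics/side0.png

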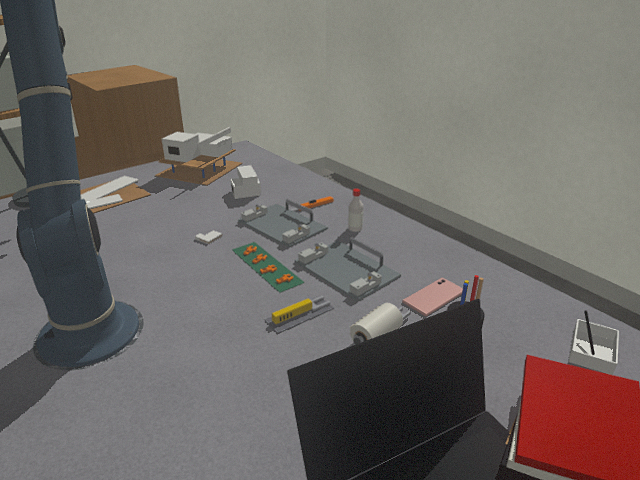

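The top view shows dispA around (244,240), dispB around (362,243), four clips on the mat at (272..342,298), the fork on its pad (394,320), and one white roll at (462,286). There is no brown roll. Next is a zoomed crop and world estimates.

```bash
python3 - <<'E'
from h import *
z=np.load("top0.npz"); im,d=z["im"],z["d"]
c=cv2.resize(im[190:350,190:490],None,fx=2.66,fy=2.66,interpolation=cv2.INTER_CUBIC)
save(cv2.convertScaleAbs(c,alpha=1.5),"crop.png")
P=cloud("top",d)
print("table z",np.nanmedian(P[400:440,150:250,2]))
def heights(r0,r1,c0,c1,lo,hi):
    s=P[r0:r1,c0:c1].reshape(-1,3); s=s[(s[:,2]>lo)&(s[:,2]<hi)]; return s
def rect(s):
    q=(s[:,:2]*1000).astype(np.float32); (cx,cy),(w,h),a=cv2.minAreaRect(q); return np.round([cx,cy,w,h,a],1),len(q),np.round(np.median(s[:,2])*1000,1)
for n,a in dict(A_l=(225,275,195,225),A_r=(222,265,270,296),B_l=(230,278,315,340),B_r=(225,272,390,415)).items():
    print(n,rect(heights(*a,.02,.036)))
print("fork",rect(heights(285,355,380,408,.012,.04)))
print("roll",rect(heights(240,330,440,490,.03,.07)), heights(240,330,440,490,.03,.07)[:,2].max())
for l,z in (("disp",.0288),):
  for u,v in((205,245),(245,245),(282,235),(362,245),(400,246),(326,249)): print(u,v,np.round(at_z("top",u,v,z)*1000))
for l in("roll1","fork","clip1","dispA","dispB","glue","knife","phone","offcut","pencils"):
    print(l,[(np.round(o["extent"]).tolist(),round(o["conf"],2)) for o in imaging.boxes_of("top",l)[:6]])
E
```

```text
table z -0.0006693115832872021
A_l (array([569.7, 248.1,  83.5,  26.9,   6.7]), 275, np.float64(27.4))
A_r (array([594.3,  60.6,  82.5,  26. ,   7.5]), 251, np.float64(27.2))
B_l (array([567.8, -54.5,  82. ,  26. ,   3.9]), 253, np.float64(27.1))
B_r (array([ 580.7, -243.5,   82.8,   26.2,    4.3]), 262, np.float64(27.3))
fork (array([ 395.2, -219.5,   19. ,  115.8,   87.2]), 324, np.float64(23.3))
roll (array([ 480.8, -385.3,  131. ,   61.9,    8.6]), 1129, np.float64(52.8)) 0.0634383659142237
205 245 [583. 253.  29.]
245 245 [583. 152.  29.]
282 235 [610.  59.  29.]
362 245 [ 585. -145.   29.]
400 246 [ 583. -241.   29.]
326 249 [574. -54.  29.]
roll1 [([460.0, 286.0, 30.0, 77.0], 0.56)]
fork [([271.0, 300.0, 12.0, 15.0], 0.73)]
clip1 [([271.0, 299.0, 9.0, 17.0], 0.69), ([319.0, 304.0, 6.0, 14.0], 0.57), ([293.0, 301.0, 10.0, 14.0], 0.45)]
dispA [([246.0, 240.0, 94.0, 68.0], 0.96)]
dispB [([363.0, 241.0, 96.0, 63.0], 0.9)]
glue [([305.0, 174.0, 21.0, 25.0], 0.83), ([518.0, 243.0, 57.0, 37.0], 0.28)]
knife [([228.0, 182.0, 18.0, 54.0], 0.8)]
phone [([444.0, 209.0, 36.0, 54.0], 0.55)]
offcut [([216.0, 321.0, 21.0, 26.0], 0.74)]
pencils [([516.0, 243.0, 56.0, 37.0], 0.96), ([133.0, 220.0, 59.0, 49.0], 0.62)]
```

View pics/crop.png

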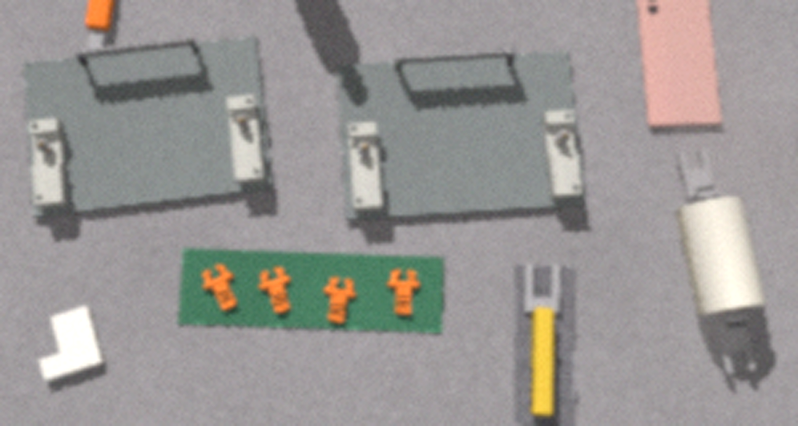

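```bash
cat >> h.py <<'E'
def phi_of(q):
    M=R.from_quat(q).as_matrix(); return np.degrees(np.arctan2(M[1,0],M[0,0]))
def to(x,y,z,phi,o=None):
    """shift (mm) in tool axes and turn (rad) from present pose to target (mm, deg)"""
    o=o or sensors.get_obs(); M=R.from_quat(o["tcp_rot"]).as_matrix()
    s=M.T@(np.array([x,y,z])-o["position"]*1000); a=(phi-phi_of(o["tcp_rot"])+180)%360-180
    print("at",np.round(o["position"]*1000,1),"phi",round(phi_of(o["tcp_rot"]),2),"q7",round(o["qpos"][6],2),"t",round(o["clock"],1),"F",np.round(o["contact_force"],1))
    print("shift",np.round(s,1),"turn",round(-np.radians(a),3),"alt",round(-np.radians((a+360)%360-180*0) + (2*np.pi if 0 else 0),3))
def rolls(P,sl):
    s=P[sl].reshape(-1,3); s=s[(s[:,2]>.043)&(s[:,2]<.075)]; q=(s[:,:2]*1000).astype(np.float32)
    return cv2.minAreaRect(q),len(q),s[:,2].max()
def orange(im,P,r=(270,330),c=(190,420)):
    hsv=cv2.cvtColor(im,cv2.COLOR_RGB2HSV); m=((hsv[...,0]<20)&(hsv[...,1]>150)&(hsv[...,2]>60)).astype(np.uint8)
    k=np.zeros_like(m); k[r[0]:r[1],c[0]:c[1]]=m[r[0]:r[1],c[0]:c[1]]
    n,lab,st,ce=cv2.connectedComponentsWithStats(k); out=[]
    for i in range(1,n):
        if st[i,4]<25: continue
        v,u=np.nonzero(lab==i); out.append((st[i],np.array([at_z("top",a,b,.008)[:2]*1000 for a,b in zip(u,v)])))
    return out
E
python3 - <<'E'
from h import *
z=np.load("top0.npz"); im,d=z["im"],z["d"]; P=cloud("top",d)
print(rolls(P,np.s_[240:330,440:490]))
for st,q in orange(im,P):
    m=q.mean(0); w,V=np.linalg.eigh(np.cov((q-m).T)); a=V[:,1]*np.sign(V[0,1]); t=(q-m)@a
    print(st,m.round(1),np.degrees(np.arctan2(a[1],a[0])).round(1),t.min().round(1),t.max().round(1),"len/wid std",np.sqrt(w).round(1))
to(478,-385,120,8.6)
E
```

```text
(((480.8502502441406, -386.0018005371094), (100.05412292480469, 57.71615982055664), 8.461808204650879), 889, np.float64(0.0634383659142237))
[266 290  13  17 108] [452.1  80.1] 26.8 -21.2 19.6 len/wid std [ 6.1 11.4]
[288 291  11  17 111] [450.8  27.6] 17.2 -22.4 18.9 len/wid std [ 6.3 11. ]
[336 292  11  16 103] [450.1 -92.1] 0.2 -20.2 17.5 len/wid std [ 6.3 10.9]
[312 294  11  18 113] [442.  -31.4] -4.5 -22.2 19.7 len/wid std [ 6.3 11.1]
at [166.2 654.3 242.3] phi 165.75 q7 -0.08 t 2.0 F [ 0.4  0.8 -0.8]
shift [-558.1 -930.5  122.2] turn 2.743 alt -3.54
```

Emit:
play_rows --steps "-40 -35 0 0.1;-80 -75 0 0.2;-120 -110 0 0.3;-150 -140 0 0.4;-180 -165 0 0.5;-210 -190 0 0.6;-240 -220 0 0.7;-270 -245 0 0.8;-300 -270 0 0.9;-330 -300 0 1.0" --grip 0 --force 40

```text
clock: 2.83
position: [0.3973, 0.3054, 0.2428]
tcp_rot: [0.586, 0.81, 0.001, -0.0]
contact_force: [0.9, 1.1, -0.8]
opening: 0.0856
grasp_force: 0.0
```

```bash
python3 -c "
from h import *
to(481,-386,150,8.5)"
```

```text
at [397.3 305.4 242.8] phi 108.18 q7 -0.36 t 2.8 F [ 0.9  1.1 -0.8]
shift [-683.1 -136.3   92.1] turn 1.74 alt -4.543
```

Emit:
play_rows --steps "-35 -2 0 0.11;-70 -4 0 0.22;-105 -7 0 0.33;-140 -10 0 0.44;-175 -15 0 0.55;-210 -20 0 0.66;-245 -25 0 0.77;-280 -30 0 0.88;-315 -35 0 0.99;-350 -40 0 1.1"

```text
clock: 3.67
position: [0.4692, -0.0393, 0.2427]
tcp_rot: [0.923, 0.384, 0.001, -0.0]
contact_force: [0.7, 0.8, 0.1]
opening: 0.0855
grasp_force: 0.0
```

```bash
python3 -c "
from h import *
to(481,-386,130,8.5)"
```

```text
at [469.2 -39.3 242.7] phi 45.13 q7 -0.67 t 3.7 F [0.7 0.8 0.1]
shift [-237.6  252.9  112.5] turn 0.639 alt -5.644
```

Emit:
play_rows --steps "-25 27 12 0.07;-50 54 25 0.14;-75 81 37 0.21;-100 107 50 0.28;-125 133 62 0.35;-150 160 74 0.42;-175 187 85 0.49;-200 213 95 0.55;-220 235 105 0.6;-237 252 112 0.64"

```text
clock: 4.5
position: [0.4819, -0.386, 0.1293]
tcp_rot: [0.997, 0.074, -0.0, 0.0]
contact_force: [-0.5, -0.0, 1.1]
opening: 0.0854
grasp_force: 0.0
```

```bash
python3 -c "
from h import *
im,d=imaging.capture('top');P=cloud('top',d)
s=P[225:345,425:505].reshape(-1,3); s=s[(s[:,2]>.043)&(s[:,2]<.066)]
print(cv2.minAreaRect((s[:,:2]*1000).astype(np.float32)),len(s))
to(481,-386,19,8.5)"
```

```text
((562.2200927734375, -425.99774169921875), (19.693960189819336, 179.46983337402344), 33.040958404541016) 75
at [ 480.3 -390.4  128.9] phi 8.24 q7 -0.36 t 4.5 F [ 0.  -4.1  1.5]
shift [  1.6  -4.8 109.9] turn -0.005 alt -0.005
```

Emit:
play_rows --steps "1.5 -3 10 0;1.5 -4 20 0;1.5 -4 32 0;1.5 -4 44 0;1.5 -4 56 0;1.5 -4 68 0;1.5 -4 80 0;1.5 -4 92 0;1.5 -4 102 0;1.5 -4 108 0"

```text
clock: 5.38
position: [0.4827, -0.3787, 0.0205]
tcp_rot: [0.997, 0.076, -0.001, -0.001]
contact_force: [0.8, 0.1, 0.0]
opening: 0.0852
grasp_force: 0.0
```

```bash
python3 -c "
from h import *
to(481,-386,19,8.5)"
```

```text
at [ 482.7 -378.7   20.5] phi 8.76 q7 -0.27 t 5.4 F [0.8 0.1 0. ]
shift [-2.7  7.   1.5] turn 0.004 alt -6.279
```

Emit:
play_rows --steps "-1 3 1 0;-2 6 1 0;-2 6 1 0;-2 6 1 0;-2 6 1 0;-2 6 1 0;-2 6 1 0;-2 6 1 0;-2 6 1 0;-2 6 1 0"

```text
clock: 6.22
position: [0.4822, -0.3853, 0.0213]
tcp_rot: [0.997, 0.076, 0.0, -0.0]
contact_force: [-0.1, 0.8, -0.3]
opening: 0.0858
grasp_force: 0.0
```

Emit:
play_rows --steps "0 0 0 0;0 0 0 0;0 0 0 0;0 0 0 0;0 0 0 0;0 0 0 0;0 0 0 0;0 0 0 0;0 0 0 0;0 0 0 0" --grip 1 --force 40

```text
clock: 7.05
position: [0.4824, -0.3863, 0.0219]
tcp_rot: [0.997, 0.076, 0.0, 0.001]
contact_force: [-0.0, -2.8, 6.0]
opening: 0.0588
grasp_force: 42.9
```

```bash
python3 -c "
from h import *
to(481,-386,100,8.5)"
```

```text
at [ 482.4 -386.3   21.9] phi 8.74 q7 -0.27 t 7.0 F [-0.  -2.8  6. ]
shift [ -1.3  -0.4 -78.1] turn 0.004 alt -6.279
```

Emit:
play_rows --steps "0 0 -5 0;0 0 -12 0;0 0 -22 0;0 0 -34 0;0 0 -46 0;0 0 -58 0;0 0 -70 0;0 0 -80 0;0 0 -86 0;0 0 -90 0" --force 60

```text
clock: 7.88
position: [0.4824, -0.3856, 0.1125]
tcp_rot: [0.997, 0.076, 0.001, 0.0]
contact_force: [0.1, 0.1, -5.0]
opening: 0.0585
grasp_force: 65.2
```

Emit:
play_rows --steps "5 -8 0 -0.05;15 -22 0 -0.12;28 -42 0 -0.2;44 -66 0 -0.3;60 -92 0 -0.4;76 -118 0 -0.5;92 -144 0 -0.6;108 -170 0 -0.7;122 -192 0 -0.8;132 -208 0 -0.9"

```text
clock: 8.72
position: [0.5818, -0.1561, 0.1109]
tcp_rot: [0.863, 0.506, 0.0, -0.001]
contact_force: [-0.5, 0.4, -4.5]
opening: 0.0586
grasp_force: 65.4
```

```bash
python3 -c "
from h import *
to(587,-148,100,93.9)"
```

```text
at [ 581.8 -156.1  110.9] phi 60.79 q7 -0.01 t 8.7 F [-0.5  0.4 -4.5]
shift [ 9.6  0.6 10.9] turn -0.578 alt -0.578
```

Emit:
play_rows --steps "3 0 0 -0.08;6 0 1 -0.16;9 0 3 -0.24;9 0 5 -0.32;9 0 8 -0.4;9 0 11 -0.48;9 0 13 -0.54;9 0 14 -0.57;9 0 15 -0.578;9 0 15 -0.578"

```text
clock: 9.55
position: [0.5848, -0.1521, 0.0958]
tcp_rot: [0.686, 0.728, -0.0, -0.0]
contact_force: [0.4, -0.2, -5.6]
opening: 0.0583
grasp_force: 65.4
```

Emit:
play_rows --steps "0 0 0 0;0 0 0 0;0 0 0 0;0 0 0 0;0 0 0 0;0 0 0 0;0 0 0 0;0 0 0 0;0 0 0 0;0 0 0 0"

```text
clock: 10.38
position: [0.5854, -0.1519, 0.0963]
tcp_rot: [0.686, 0.728, 0.0, -0.0]
contact_force: [-0.0, 0.6, -5.0]
opening: 0.0584
grasp_force: 65.4
```

```bash
python3 - <<'E'
from h import *
to(587.2,-148,86,93.9)
for n in("top","side"):
    im,d=imaging.capture(n); np.savez(n+"1.npz",im=im,d=d)
    for l in("roll1_l","dispB_l"): print(n,l,[(np.round(o["at"],1).tolist(),round(o["conf"],2)) for o in imaging.mark_of(n,l)])
    c=im[190:300,290:440] if n=="top" else im[190:330,250:450]
    save(cv2.convertScaleAbs(cv2.resize(c,None,fx=4,fy=4,interpolation=cv2.INTER_CUBIC),alpha=1.4),n+"1.png")
E
```

```text
at [ 585.4 -151.9   96.3] phi 93.44 q7 0.47 t 10.4 F [-0.   0.6 -5. ]
shift [ 3.8  2.  10.3] turn -0.008 alt -0.008
top roll1_l [([325.1, 243.9], 0.76), ([404.5, 236.2], 0.53)]
top dispB_l [([329.6, 249.5], 0.85), ([401.1, 243.9], 0.72)]
side roll1_l [([315.4, 230.8], 0.86), ([369.8, 259.3], 0.67)]
side dispB_l [([371.3, 277.7], 0.89), ([339.4, 270.0], 0.87), ([319.7, 248.8], 0.82)]
```

View pics/top1.png

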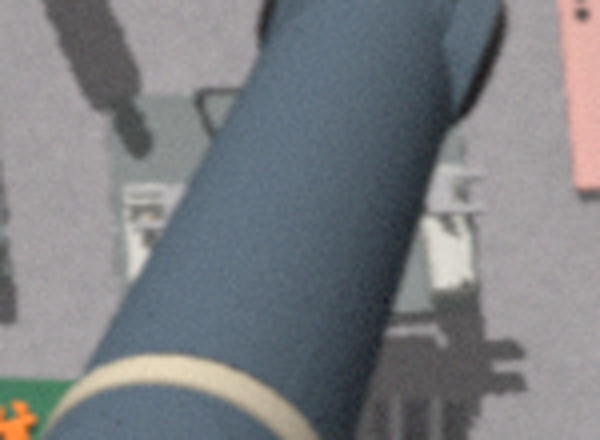

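View pics/side1.png

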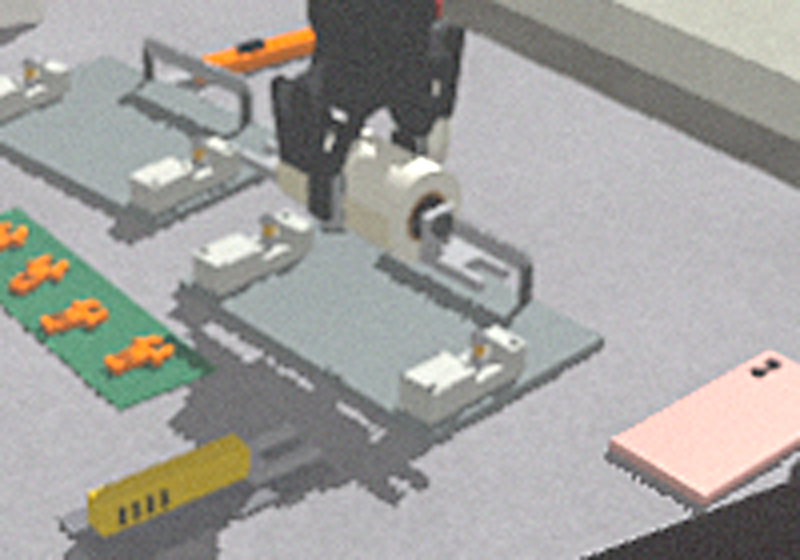

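```bash
python3 - <<'E'
from h import *
z=np.load("top1.npz"); im,d=z["im"],z["d"]; P=cloud("top",d)
for n,(c0,c1) in dict(l=(312,345),r=(394,420)).items():
    s=P[215:262,c0:c1].reshape(-1,3); s=s[(s[:,2]>.07)&(s[:,2]<.1)]
    q=(s[:,:2]*1000).astype(np.float32); print(n,len(q),np.round(cv2.minAreaRect(q)[0],1),np.round(cv2.minAreaRect(q)[1],1),np.round(cv2.minAreaRect(q)[2],1),"x",q[:,0].min(),q[:,0].max(),"y",q[:,1].min(),q[:,1].max(),"z",np.percentile(s[:,2],[5,50,95]).round(4))
z=np.load("side1.npz"); P=cloud("side",z["d"])
s=P[230:280,345:400].reshape(-1,3); k=(s[:,2]>.07)&(s[:,2]<.1)&(s[:,1]<-.19); s=s[k]; q=(s[:,:2]*1000).astype(np.float32)
print("side",len(q),cv2.minAreaRect(q),np.percentile(s[:,2],[5,50,95]))
s=cloud("side",z["d"])[255:300,345:385].reshape(-1,3); k=(s[:,2]>.024)&(s[:,2]<.032); q=(s[k,:2]*1000).astype(np.float32); print("side B_r ped",len(q),cv2.minAreaRect(q))
E
```

```text
l 75 [578.8 -60. ] [26.3 31.5] 6.0 x 564.80676 592.56335 y -74.447136 -43.15102 z [0.0827 0.0887 0.0916]
r 110 [ 589.5 -235.7] [26.7 37.3] 3.3 x 575.0708 603.83344 y -254.88759 -217.89507 z [0.0831 0.0887 0.0918]
side 243 ((584.6224365234375, -228.13330078125), (63.17052459716797, 59.38267517089844), 84.71237182617188) [0.0829052  0.08974215 0.09825064]
side B_r ped 209 ((613.039306640625, -234.16705322265625), (153.4833526611328, 48.42335510253906), 20.5505313873291)
```

```bash
python3 - <<'E'
from h import *
for n,a,b in(("top",(325.1,243.9),(404.5,236.2)),("side",(315.4,230.8),(369.8,259.3))):
    p=[at_z(n,*q,.082)*1000 for q in(a,b)]; print(n,np.round(p,1),np.round(sum(p)/2,1))
for n,L in(("top",[(329.6,249.5),(401.1,243.9)]),("side",[(371.3,277.7),(319.7,248.8)])): print(n,[np.round(at_z(n,*q,.0288)*1000,1) for q in L])
z=np.load("top1.npz"); P=cloud("top",z["d"])
# stud heads & pedestal seen now
for n,(c0,c1) in dict(l=(312,340),r=(392,418)).items():
    s=P[225:285,c0:c1].reshape(-1,3); s=s[(s[:,2]>.021)&(s[:,2]<.033)]; q=(s[:,:2]*1000).astype(np.float32); print(n,len(q),q.min(0),q.max(0))
m,Rm,p=cam("side"); print("side cam axis",Rm[:,2],p)
# side: project expected notch rectangle corners for hypothesised centre and compare
z=np.load("side1.npz"); im=z["im"]
C=np.array([584.2,-149.1]); th=np.radians(3.44); ex=np.array([np.cos(th),np.sin(th)]); ey=np.array([-ex[1],ex[0]])
big=cv2.resize(im[225:275,335:405],None,fx=8,fy=8,interpolation=cv2.INTER_CUBIC)
big=cv2.convertScaleAbs(big,alpha=1.4)
for off,col in((0,(255,0,0)),(-4,(0,255,0))):
    pts=[C+ex*a+ey*(b+off) for a,b in((13,-59),(13,-106),(8,-106),(8,-87),(-8,-87),(-8,-106),(-13,-106),(-13,-59))]
    px=np.array([(proj("side",[*(q/1000),.090])-[335,225]+.5)*8-.5 for q in pts]).astype(np.int32)
    cv2.polylines(big,[px],True,col,1)
save(big,"side1b.png")
E
```

```text
top [[ 574.3  -50.7   82. ]
 [ 594.4 -243.1   82. ]] [ 584.3 -146.9   82. ]
side [[ 576.7  -60.5   82. ]
 [ 591.1 -249.4   82. ]] [ 583.9 -155.    82. ]
top [array([572.6, -62.7,  28.8]), array([ 588. , -244.3,   28.8])]
side [array([ 597.9, -251. ,   28.8]), array([584.8, -67.9,  28.8])]
l 68 [545.26373 -61.30841] [609.2191   -40.802437]
r 189 [ 539.66986 -258.51874] [ 623.0893 -230.1797]
side cam axis [ 0.5195109   0.69704685 -0.49420047] [-0.09021425 -0.9402718   0.67657422]
```

View pics/side1b.png

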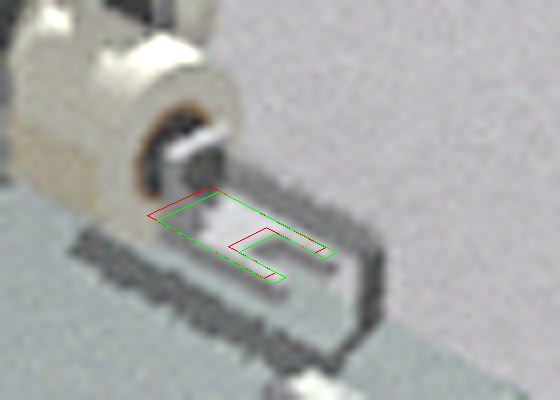

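```bash
python3 - <<'E'
from h import *
P0=cloud("side",np.load("side0.npz")["d"]).reshape(-1,3)*1000
print("tablez",np.median(P0[(abs(P0[:,0]-430)<30)&(abs(P0[:,1]+300)<30)&(P0[:,2]<50),2]))
for n,c in dict(A_l=(569.7,248.1),A_r=(594.3,60.6),B_l=(567.8,-54.5),B_r=(580.7,-243.5)).items():
    s=P0[(abs(P0[:,0]-c[0])<55)&(abs(P0[:,1]-c[1])<25)&(P0[:,2]>24)&(P0[:,2]<34)]
    r=cv2.minAreaRect(s[:,:2].astype(np.float32)); print(n,len(s),np.round(r[0],1),np.round(r[1],1),round(r[2],1),np.median(s[:,2]))
P1=cloud("side",np.load("side1.npz")["d"]).reshape(-1,3)*1000
for n,c in dict(l=(578,-67),r=(590,-232)).items():
    s=P1[(abs(P1[:,0]-c[0])<30)&(abs(P1[:,1]-c[1])<32)&(P1[:,2]>84)&(P1[:,2]<95)]
    if len(s)<5: print(n,len(s)); continue
    r=cv2.minAreaRect(s[:,:2].astype(np.float32)); print(n,len(s),np.round(r[0],1),np.round(r[1],1),round(r[2],1),np.median(s[:,2]),s[:,1].min(),s[:,1].max())
E
```

```text
tablez -0.3588241581946594
A_l 91 [571.7 242.9] [84.1 33.3] 4.2 26.689949299697258
A_r 112 [597.   56.3] [82.5 29.5] 10.3 26.91532996706325
B_l 156 [570.7 -59.2] [85.6 30.6] 2.3 28.39727218261401
B_r 198 [ 581.5 -246.3] [84.6 30.8] 3.9 28.390398160898336
l 38 [578.5 -66.8] [34.4 26.1] 83.9 87.37119074584558 -82.98249137326319 -48.426454911995044
r 181 [ 586.2 -230.4] [58.4 50.2] 88.1 89.5517352240569 -259.33607227584855 -200.5056708369457
```

Emit:
play_rows --steps "1 3.4 0 -0.008;1.2 3.4 3 -0.008;1.2 3.4 8 -0.008;1.2 3.4 14 -0.008;1.2 3.4 20 -0.008;1.2 3.4 25 -0.008;1.2 3.4 29 -0.008;1.2 3.4 32 -0.008;1.2 3.4 34 -0.008;1.2 3.4 34 -0.008"

```text
clock: 11.52
position: [0.5884, -0.1505, 0.0617]
tcp_rot: [0.683, 0.731, -0.0, -0.0]
contact_force: [-0.6, -0.0, -4.6]
opening: 0.0585
grasp_force: 65.4
```

Emit:
play_rows --steps "0 0 1 0;0 0 2 0;0 0 3.5 0;0 0 5 0;0 0 6.5 0;0 0 8 0;0 0 9.5 0;0 0 11 0;0 0 12 0;0 0 12 0"

```text
clock: 12.35
position: [0.5885, -0.1504, 0.0499]
tcp_rot: [0.683, 0.731, -0.0, -0.0]
contact_force: [-0.1, 0.1, -5.3]
opening: 0.0588
grasp_force: 65.4
```

```bash
python3 - <<'E'
from h import *
to(588.7,-150.5,33.9,93.9)
for n in("top","side"):
    im,d=imaging.capture(n); np.savez(n+"2.npz",im=im,d=d)
im=np.load("side2.npz")["im"]; save(cv2.convertScaleAbs(cv2.resize(im[225:305,300:400],None,fx=7,fy=7,interpolation=cv2.INTER_CUBIC),alpha=1.4),"side2.png")
P=cloud("top",np.load("top2.npz")["d"])
for n,(c0,c1) in dict(l=(312,345),r=(394,420)).items():
    s=P[215:270,c0:c1].reshape(-1,3); s=s[(s[:,2]>.038)&(s[:,2]<.055)]
    q=(s[:,:2]*1000).astype(np.float32); r=cv2.minAreaRect(q); print(n,len(q),np.round(r[0],1),np.round(r[1],1),np.round(r[2],1),"y",q[:,1].min(),q[:,1].max())
E
```

```text
at [ 588.5 -150.4   49.9] phi 93.9 q7 0.5 t 12.3 F [-0.1  0.1 -5.3]
shift [-0.1  0.2 16. ] turn -0.0 alt -0.0
l 34 [584.9 -48.9] [15.9 33.1] 54.2 y -63.51949 -43.343517
r 93 [ 592.8 -238.1] [26.6 31.1] 3.0 y -254.08624 -223.1132
```

View pics/side2.png

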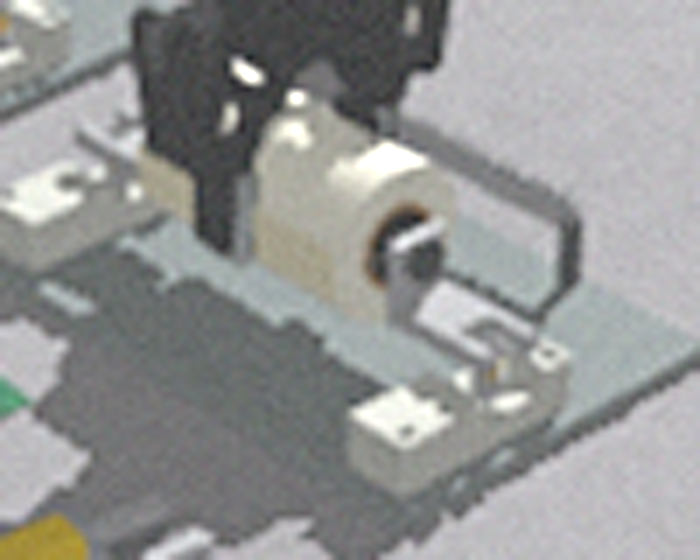

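The roll's right tongue already straddles the stud (about (495,370) in the crop), with no contact force. Lowering on.

Emit:
play_rows --steps "0 0 1.5 0;0 0 3 0;0 0 4.5 0;0 0 6 0;0 0 7.5 0;0 0 9 0;0 0 10.5 0;0 0 12 0;0 0 13 0;0 0 13 0"

```text
clock: 13.28
position: [0.5885, -0.1504, 0.037]
tcp_rot: [0.683, 0.731, -0.0, -0.0]
contact_force: [0.5, -0.4, -3.7]
opening: 0.0585
grasp_force: 65.4
```

Emit:
play_rows --steps "0 0 0.5 0;0 0 1 0;0 0 1.5 0;0 0 2 0;0 0 2.5 0;0 0 3 0;0 0 3 0;0 0 3 0;0 0 3 0;0 0 3 0"

```text
clock: 14.12
position: [0.5887, -0.1505, 0.0343]
tcp_rot: [0.683, 0.731, 0.0, 0.0]
contact_force: [0.3, -0.8, -5.1]
opening: 0.0582
grasp_force: 65.4
```

Emit:
play_rows --steps "0 0 0.3 0;0 0 0.6 0;0 0 0.9 0;0 0 1.2 0;0 0 1.5 0;0 0 1.5 0;0 0 1.5 0;0 0 1.5 0;0 0 1.5 0;0 0 1.5 0"

```text
clock: 14.95
position: [0.5888, -0.1505, 0.034]
tcp_rot: [0.683, 0.731, 0.0, -0.0]
contact_force: [-3.0, 0.6, 7.1]
opening: 0.0583
grasp_force: 66.7
```

Emit:
play_rows --steps "0 0 0 0;0 0 0 0;0 0 0 0;0 0 0 0;0 0 0 0;0 0 0 0;0 0 0 0;0 0 -3 0;0 0 -6 0;0 0 -10 0" --grip 0

```text
clock: 15.78
position: [0.5886, -0.1505, 0.043]
tcp_rot: [0.683, 0.731, -0.0, -0.0]
contact_force: [-0.5, 0.1, -1.5]
opening: 0.0854
grasp_force: 0.0
```

Emit:
play_rows --steps "0 0 -10 0;0 0 -20 0;0 0 -35 0;0 0 -55 0;0 0 -80 0;-5 -25 -105 0;-15 -55 -125 0;-25 -85 -140 0;-35 -115 -150 0;-40 -130 -150 0"

```text
clock: 16.62
position: [0.4594, -0.2017, 0.1958]
tcp_rot: [0.684, 0.729, 0.001, 0.002]
contact_force: [-0.3, -0.9, 0.5]
opening: 0.0853
grasp_force: 0.0
```

```bash
python3 - <<'E'
from h import *
o=sensors.get_obs()
for n in("top","side"):
    im,d=imaging.capture(n); np.savez(n+"3.npz",im=im,d=d)
im=np.load("top3.npz")["im"]; P=cloud("top",np.load("top3.npz")["d"])
a=cv2.resize(im[215:325,250:420],None,fx=4.6,fy=4.6,interpolation=cv2.INTER_CUBIC); save(cv2.convertScaleAbs(a,alpha=1.4),"top3.png")
s=P[215:275,330:400].reshape(-1,3); s=s[(s[:,2]>.05)&(s[:,2]<.08)]; print("roll",len(s),cv2.minAreaRect((s[:,:2]*1000).astype(np.float32)),s[:,2].max())
for st,q in orange(im,P):
    m=q.mean(0); w,V=np.linalg.eigh(np.cov((q-m).T)); a=V[:,1]*np.sign(V[0,1]); t=(q-m)@a
    print(st,m.round(1),np.degrees(np.arctan2(a[1],a[0])).round(1),t.min().round(1),t.max().round(1))
to(450,-92,60,180)
E
```

```text
roll 948 ((586.29052734375, -147.81715393066406), (60.165748596191406, 129.6350555419922), 3.6685757637023926) 0.07578377603450193
[266 290  13  17 106] [452.1  80.1] 28.3 -21.2 19.8
[288 291  11  17 110] [450.9  27.7] 18.6 -21.7 18.9
[336 292  12  16 104] [450.2 -92.5] -2.8 -20.6 17.8
[312 295  11  16 110] [442.2 -31.6] -6.5 -20.7 18.6
at [ 459.5 -200.8  194. ] phi 93.65 q7 0.53 t 16.7 F [ 1.1  0.2 -0.2]
shift [109.1  -2.7 134. ] turn -1.507 alt -1.507
```

View pics/top3.png

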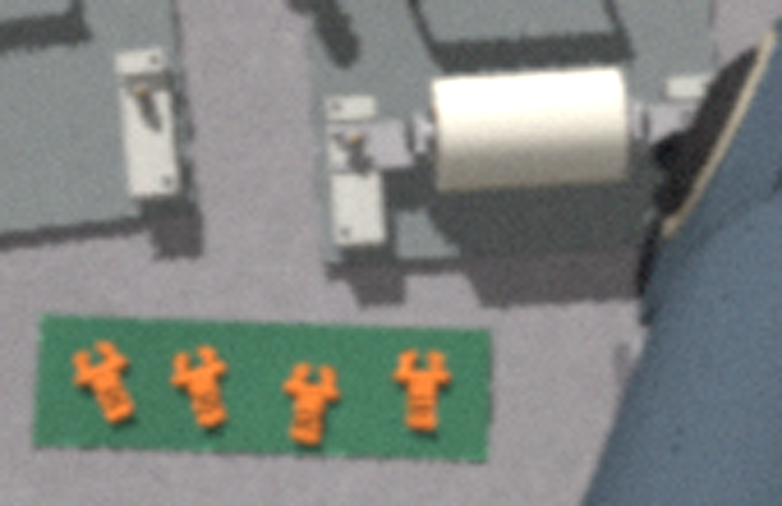

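Emit:
play_rows --steps "11 -1 0 -0.12;22 -2 10 -0.24;33 -4 20 -0.36;44 -5 30 -0.48;55 -6 40 -0.6;66 -7 50 -0.72;77 -8 60 -0.84;88 -10 75 -0.96;99 -11 90 -1.08;109 -12 105 -1.2" --grip 0.65

```text
clock: 17.55
position: [0.4435, -0.0895, 0.0869]
tcp_rot: [0.147, 0.989, 0.0, 0.0]
contact_force: [0.2, 0.8, 1.1]
opening: 0.0297
grasp_force: 0.0
```

Emit:
play_rows --steps "0 0 4 -0.1;0 0 8 -0.2;0 0 12 -0.29;0 0 16 -0.31;0 0 20 -0.31;0 0 24 -0.31;0 0 28 -0.31;0 0 30 -0.31;0 0 30 -0.31;0 0 30 -0.31"

```text
clock: 18.38
position: [0.4423, -0.0913, 0.0577]
tcp_rot: [-0.003, 1.0, 0.0, -0.0]
contact_force: [0.3, -0.5, 0.4]
opening: 0.0299
grasp_force: 0.0
```

```bash
python3 - <<'E'
from h import *
to(440.5,-92.5,13.5,179)
im=np.load("top3.npz")["im"]
# fit clip model by overlap: render clip silhouette at candidates
from scipy.optimize import minimize
def fit(q0,st,z=.008):
    hsv=cv2.cvtColor(im,cv2.COLOR_RGB2HSV).astype(float)
    x0,y0,w,h=st[:4]; x0-=5;y0-=5;w+=10;h+=10
    rgb=im.astype(float); soft=np.clip((rgb[...,0]-rgb[...,1]-20)/100,0,1)[y0:y0+h,x0:x0+w]
    K=8
    polys=[[(-35,-7),(-10.5,-7),(-10.5,7),(-35,7)],[(-10.5,-15),(-4.4,-15),(-4.4,15),(-10.5,15)],[(-4.4,-11),(7,-11),(7,-3.5),(-4.4,-4)],[(-4.4,11),(7,11),(7,3.5),(-4.4,4)]]
    def ren(p):
        c,s=np.cos(p[2]),np.sin(p[2]); I=np.zeros((h*K,w*K),np.uint8)
        for P_ in polys:
            px=[ (proj("top",[(p[0]+c*a-s*b)/1000,(p[1]+s*a+c*b)/1000,z])-[x0,y0]+.5)*K for a,b in P_]
            cv2.fillPoly(I,[np.array(px).round().astype(np.int32)],255)
        I=cv2.GaussianBlur(I,(0,0),K*.6)
        return cv2.resize(I,(w,h),interpolation=cv2.INTER_AREA)/255.
    f=lambda p:((ren(p)*soft.max()-soft)**2).sum()
    r=minimize(f,q0,method="Nelder-Mead",options=dict(initial_simplex=np.array(q0)+np.array([[0,0,0],[4,0,0],[0,4,0],[0,0,.15]])))
    return r.x[0].round(1),r.x[1].round(1),np.degrees(r.x[2]).round(1),round(r.fun,2)
for st,q in orange(im,None):
    m=q.mean(0); print(m.round(1),fit([m[0]+13.7,m[1],0],st))
E
```

```text
at [442.3 -91.3  57.7] phi -179.6 q7 1.72 t 18.4 F [ 0.3 -0.5  0.4]
shift [ 1.8 -1.2 44.2] turn 0.024 alt -6.259
[452.1  80.1] (np.float64(465.4), np.float64(86.7), np.float64(26.5), np.float64(4.91))Traceback (most recent call last):
  File "<stdin>", line 23, in <module>
  File "<stdin>", line 20, in fit
    res = _minimize_neldermead(fun, x0, args, callback, bounds=bounds,
                               **options)
    fxr = func(xr)
    fx = function(np.copy(x), *(wrapper_args + args))
  File "<stdin>", line 19, in <lambda>
  File "<stdin>", line 15, in ren
  File "h.py", line 17, in proj
    m,Rm,p=cam(n); c=Rm.T@(np.asarray(P,float)-p); s=c[:2]/c[2]; s=s*(1+m["k1"]*(s@s))
           ~~~^^^
  File "h.py", line 5, in cam
    m=imaging.camera_model(n); Rm=np.array(m["rotation"],float)
ValueError: time passes only in moves, steps and waits
```

```bash
sed -i 's/^import numpy as np, cv2/import numpy as np, cv2, functools/; s/^def cam(n):/@functools.lru_cache\ndef cam(n):/' h.py
cat >> h.py <<'E'
from scipy.optimize import minimize
POL=[[(-35,-7),(-10.5,-7),(-10.5,7),(-35,7)],[(-10.5,-15),(-4.4,-15),(-4.4,15),(-10.5,15)],[(-4.4,-11),(7,-11),(7,-3.5),(-4.4,-4)],[(-4.4,11),(7,11),(7,3.5),(-4.4,4)]]
def fitclip(im,q0,z=.008,n="top",K=8,polys=POL):
    """fit clip outline; q0=[x,y mm,yaw rad], z of its top face; camera frame bias included"""
    c0=proj(n,[q0[0]/1000,q0[1]/1000,z]); x0,y0=(c0-18).astype(int); w=h=36
    rgb=im.astype(float); soft=np.clip((rgb[...,0]-rgb[...,1]-20)/100,0,1)[y0:y0+h,x0:x0+w]
    def ren(p):
        c,s=np.cos(p[2]),np.sin(p[2]); I=np.zeros((h*K,w*K),np.uint8)
        for P_ in polys:
            px=[(proj(n,[(p[0]+c*a-s*b)/1000,(p[1]+s*a+c*b)/1000,z])-[x0,y0]+.5)*K for a,b in P_]
            cv2.fillPoly(I,[np.array(px).round().astype(np.int32)],255)
        return cv2.resize(cv2.GaussianBlur(I,(0,0),K*.6),(w,h),interpolation=cv2.INTER_AREA)/255.
    r=minimize(lambda p:((ren(p)*soft.max()-soft)**2).sum(),q0,method="Nelder-Mead",options=dict(initial_simplex=np.array(q0)+np.array([[0,0,0],[4,0,0],[0,4,0],[0,0,.15]])))
    return r.x[:2].round(1),np.degrees(r.x[2]).round(1),round(r.fun,2)
E
python3 - <<'E'
from h import *
im=np.load("top3.npz")["im"]
for q in([464,-92.5,0],[456,-32,-.1],[464,33,.3]): print(fitclip(im,q))
to(440.5,-92.5,13.5,179)
E
```

```text
(array([463.7, -92.3]), np.float64(-1.0), np.float64(5.61))
(array([456.2, -32.8]), np.float64(-7.0), np.float64(5.53))
(array([463.9,  31.7]), np.float64(16.8), np.float64(19.56))
at [442.3 -91.3  57.7] phi -179.6 q7 1.72 t 18.4 F [ 0.3 -0.5  0.4]
shift [ 1.8 -1.2 44.2] turn 0.024 alt -6.259
```

Emit:
play_rows --steps "2 -1 4 0.024;2 -1 10 0.024;2 -1 16 0.024;2 -1 22 0.024;2 -1 28 0.024;2 -1 34 0.024;2 -1 39 0.024;2 -1 42 0.024;2 -1 43 0.024;2 -1 43 0.024"

```text
clock: 19.22
position: [0.4402, -0.0923, 0.0145]
tcp_rot: [0.008, 1.0, 0.0, -0.0]
contact_force: [-0.2, -0.6, -0.9]
opening: 0.03
grasp_force: 0.0
```

Emit:
play_rows --steps "0 0 0.5 0;0 0 1 0;0 0 1 0;0 0 1 0;0 0 1 0;0 0 1 0;0 0 1 0;0 0 1 0;0 0 1 0;0 0 1 0" --grip 1 --force 40

```text
clock: 20.05
position: [0.4406, -0.0924, 0.0144]
tcp_rot: [0.008, 1.0, 0.0, 0.0]
contact_force: [-1.0, 0.8, 5.6]
opening: 0.0121
grasp_force: 39.2
```

Emit:
play_rows --steps "0 0 -4 0;0 0 -12 0;0 0 -24 0;0 0 -38 0;0 0 -52 0;-6 -8 -64 0;-16 -22 -72 0;-28 -38 -75 0;-40 -54 -75 0;-50 -68 -75 0"

```text
clock: 20.88
position: [0.4903, -0.1623, 0.09]
tcp_rot: [0.008, 1.0, -0.0, 0.001]
contact_force: [0.5, 1.2, -1.2]
opening: 0.0122
grasp_force: 39.1
```

Emit:
play_rows --steps "-10 -14 0 0;-20 -28 0 0;-30 -42 0 -0.02;-40 -56 0 -0.04;-48 -67 0 -0.06;-55 -76 0 -0.08;-60 -82 0 -0.085;-62.5 -84 0 -0.085;-62.5 -84 0 -0.085;-62.5 -84 0 -0.085"

```text
clock: 21.72
position: [0.55, -0.2455, 0.0888]
tcp_rot: [-0.034, 0.999, 0.0, -0.0]
contact_force: [-0.3, 0.3, -0.1]
opening: 0.0125
grasp_force: 39.1
```

```bash
python3 - <<'E'
from h import *
to(550.7,-246.1,42,-176.1)
im,d=imaging.capture("top"); np.savez("top4.npz",im=im,d=d)
hsv=cv2.cvtColor(im,cv2.COLOR_RGB2HSV); m=(hsv[...,0]<20)&(hsv[...,1]>150)&(hsv[...,2]>60)
v,u=np.nonzero(m[200:280,380:430]); print(len(u),u.mean()+380 if len(u) else 0,v.mean()+200 if len(v) else 0)
save(cv2.convertScaleAbs(cv2.resize(im[200:300,350:450],None,fx=5,fy=5,interpolation=cv2.INTER_CUBIC),alpha=1.4),"top4.png")
E
```

```text
at [ 550.  -245.5   88.8] phi -176.08 q7 2.03 t 21.7 F [-0.3  0.3 -0.1]
shift [-0.7 -0.7 46.8] turn 0.0 alt -6.283
5 405.6 257.2
```

Emit:
play_rows --steps "-0.7 -0.6 5 0;-0.7 -0.6 11 0;-0.7 -0.6 18 0;-0.7 -0.6 25 0;-0.7 -0.6 32 0;-0.7 -0.6 37 0;-0.7 -0.6 41 0;-0.7 -0.6 44 0;-0.7 -0.6 45.5 0;-0.7 -0.6 46 0"

```text
clock: 22.6
position: [0.551, -0.2467, 0.0425]
tcp_rot: [-0.034, 0.999, 0.0, -0.0]
contact_force: [0.1, -0.5, 0.1]
opening: 0.0122
grasp_force: 39.1
```

Emit:
play_rows --steps "0 0 0.3 0;0 0 0.6 0;0 0 0.9 0;0 0 1.2 0;0 0 1.2 0;0 0 1.2 0;0 0 1.2 0;0 0 1.2 0;0 0 1.2 0;0 0 1.2 0"

```text
clock: 23.43
position: [0.551, -0.2467, 0.0415]
tcp_rot: [-0.034, 0.999, 0.0, -0.0]
contact_force: [-0.4, -0.2, -0.9]
opening: 0.0122
grasp_force: 39.1
```

Emit:
play_rows --steps "0 0 0 0;0 0 0 0;0 0 0 0;0 0 0 0;0 0 -2 0;0 0 -8 0;0 0 -18 0;0 0 -30 0;0 0 -42 0;0 0 -50 0" --grip 0.65

```text
clock: 24.27
position: [0.5519, -0.2471, 0.0941]
tcp_rot: [-0.034, 0.999, -0.001, 0.001]
contact_force: [-0.1, 0.5, 0.2]
opening: 0.0299
grasp_force: 0.0
```

Emit:
play_rows --steps "12 18 -5 0.01;24 40 -10 0.03;36 64 -10 0.06;48 88 -10 0.09;60 112 -10 0.12;72 136 -10 0.15;84 160 -10 0.17;96 184 -10 0.19;98 200 -10 0.19;100 208 -10 0.19"

```text
clock: 25.1
position: [0.4366, -0.0438, 0.1025]
tcp_rot: [0.059, 0.998, 0.0, 0.0]
contact_force: [0.4, -0.6, -0.2]
opening: 0.0295
grasp_force: 0.0
```

```bash
python3 - <<'E'
from h import *
im,d=imaging.capture("top"); np.savez("top5.npz",im=im,d=d)
print("placed",fitclip(im,[573,-244,.07],z=.0348)); 
hsv=cv2.cvtColor(im,cv2.COLOR_RGB2HSV); print("orange px",((hsv[...,0]<20)&(hsv[...,1]>150))[225:280,385:420].sum())
to(433.2,-30.3,14.8,173)
save(cv2.convertScaleAbs(cv2.resize(im[200:340,280:440],None,fx=4,fy=4,interpolation=cv2.INTER_CUBIC),alpha=1.4),"top5.png")
E
```

```text
placed (array([ 574.4, -242.3]), np.float64(4.2), np.float64(3.74))
orange px 82
at [436.7 -43.4 102.4] phi 173.25 q7 1.49 t 25.1 F [ 0.1 -0.  -0.2]
shift [ 5.1 12.4 87.6] turn 0.004 alt -6.279
```

View pics/top5.png

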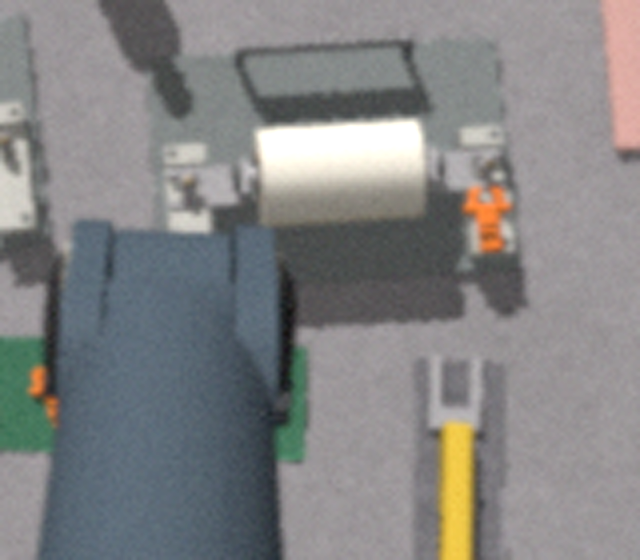

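```bash
python3 - <<'E'
from h import *
def fitped(im,q0,z=.0288,K=8):
    c0=proj("top",[q0[0]/1000,q0[1]/1000,z]); x0,y0=(c0-24).astype(int); w=h=48
    g=im[y0:y0+h,x0:x0+w].astype(float).mean(-1)
    base=np.percentile(g,40); top=np.percentile(g,97); soft=np.clip((g-base-15)/(top-base-15),0,1)
    P_=[(-54,-13),(-15.5,-13),(-15.5,13),(-54,13)]; Q_=[(15.5,-13),(28,-13),(28,13),(15.5,13)]
    mid=[(-15.5,-13),(15.5,-13),(15.5,13),(-15.5,13)]
    def ren(p,polys):
        c,s=np.cos(p[2]),np.sin(p[2]); I=np.zeros((h*K,w*K),np.uint8)
        for P in polys:
            px=[(proj("top",[(p[0]+c*a-s*b)/1000,(p[1]+s*a+c*b)/1000,z])-[x0,y0]+.5)*K for a,b in P]
            cv2.fillPoly(I,[np.array(px).round().astype(np.int32)],255)
        return cv2.resize(cv2.GaussianBlur(I,(0,0),K*.6),(w,h),interpolation=cv2.INTER_AREA)/255.
    near=lambda p:1-ren(p,[mid])
    r=minimize(lambda p:(near(p)*(ren(p,[P_,Q_])-soft)**2).sum(),q0,method="Nelder-Mead",options=dict(initial_simplex=np.array(q0)+np.array([[0,0,0],[3,0,0],[0,3,0],[0,0,.05]])))
    return r.x[:2].round(1),np.degrees(r.x[2]).round(1),round(r.fun,2)
im=np.load("top0.npz")["im"]
for q in([593.7,-242.6,.068],[580.8,-53.6,.068]): print(fitped(im,q))
E
```

```text
(array([ 594.1, -243. ]), np.float64(4.3), np.float64(24.88))
(array([581.7, -54. ]), np.float64(3.1), np.float64(22.25))
```

Emit:
play_rows --steps "3 6 8 0.004;5 12 18 0.004;5 12.4 30 0.004;5 12.4 42 0.004;5 12.4 54 0.004;5 12.4 66 0.004;5 12.4 75 0.004;5 12.4 82 0.004;5 12.4 85 0.004;5 12.4 86 0.004"

```text
clock: 25.98
position: [0.4335, -0.0335, 0.015]
tcp_rot: [0.063, 0.998, -0.0, -0.0]
contact_force: [-0.6, 0.8, 0.3]
opening: 0.0296
grasp_force: 0.0
```

```bash
python3 - <<'E'
from h import *
to(433.2,-30.3,14.8,173)
E
```

```text
at [433.5 -33.5  15. ] phi 172.75 q7 1.47 t 26.0 F [-0.6  0.8  0.3]
shift [0.7 3.1 0.2] turn -0.004 alt -0.004
```

Emit:
play_rows --steps "0.5 1.5 0 0;0.5 3 0 0;0.5 3 0 0;0.5 3 0 0;0.5 3 0 0;0.5 3 0 0;0.5 3 0 0;0.5 3 0 0;0.5 3 0 0;0.5 3 0 0"

```text
clock: 26.82
position: [0.4335, -0.0301, 0.0156]
tcp_rot: [0.063, 0.998, 0.0, -0.0]
contact_force: [-0.2, -0.4, -0.7]
opening: 0.0297
grasp_force: 0.0
```

Emit:
play_rows --steps "0 0 0 0;0 0 0 0;0 0 0 0;0 0 0 0;0 0 0 0;0 0 0 0;0 0 0 0;0 0 0 0;0 0 0 0;0 0 0 0" --grip 1

```text
clock: 27.65
position: [0.4335, -0.0301, 0.0157]
tcp_rot: [0.063, 0.998, 0.0, 0.0]
contact_force: [-1.4, 0.4, 4.9]
opening: 0.0118
grasp_force: 39.3
```

Emit:
play_rows --steps "0 0 -4 0;0 0 -12 0;0 0 -24 0;0 0 -38 0;0 0 -52 0;0 0 -64 0;0 0 -72 0;0 0 -75 0;0 0 -75 0;0 0 -75 0"

```text
clock: 28.48
position: [0.4332, -0.0301, 0.0904]
tcp_rot: [0.063, 0.998, 0.0, -0.0]
contact_force: [-0.3, -0.9, -0.1]
opening: 0.0123
grasp_force: 39.0
```

```bash
python3 - <<'E'
from h import *
to(538.1,-59.6,90,-176.1)
E
```

```text
at [433.2 -30.1  90.4] phi 172.8 q7 1.45 t 28.5 F [-0.3 -0.9 -0.1]
shift [-107.7  -16.2    0.4] turn -0.194 alt -0.194
```

Emit:
play_rows --steps "-8 -1 0 -0.02;-20 -3 0 -0.04;-34 -5 0 -0.06;-50 -7.5 0 -0.09;-66 -10 0 -0.12;-80 -12 0 -0.15;-92 -14 0 -0.17;-101 -15 0 -0.19;-107 -16 0 -0.194;-107.7 -16.2 0 -0.194"

```text
clock: 29.32
position: [0.5393, -0.06, 0.0901]
tcp_rot: [-0.034, 0.999, 0.0, -0.0]
contact_force: [0.4, -0.3, -0.3]
opening: 0.0122
grasp_force: 39.0
```

Emit:
play_rows --steps "0 0 4 0;0 0 10 0;0 0 17 0;0 0 24 0;0 0 31 0;0 0 37 0;0 0 41 0;0 0 44 0;0 0 46 0;0 0 46 0"

```text
clock: 30.15
position: [0.5382, -0.0597, 0.0442]
tcp_rot: [-0.034, 0.999, 0.0, -0.0]
contact_force: [-0.1, 0.3, -0.5]
opening: 0.012
grasp_force: 39.0
```

```bash
python3 - <<'E'
from h import *
to(538.1,-59.6,42.5,-176.1)
E
```

```text
at [538.2 -59.7  44.2] phi -176.1 q7 1.69 t 30.1 F [-0.1  0.3 -0.5]
shift [0.1 0.1 1.7] turn 0.0 alt -6.283
```

Emit:
play_rows --steps "0 0 0.7 0;0 0 1.4 0;0 0 2 0;0 0 2 0;0 0 2 0;0 0 2 0;0 0 2 0;0 0 2 0;0 0 2 0;0 0 2 0"

```text
clock: 30.98
position: [0.5383, -0.0597, 0.0426]
tcp_rot: [-0.034, 0.999, 0.0, 0.0]
contact_force: [0.3, 0.1, -0.2]
opening: 0.0123
grasp_force: 39.0
```

Emit:
play_rows --steps "0 0 0 0;0 0 0 0;0 0 0 0;0 0 0 0;0 0 -2 0;0 0 -8 0;0 0 -20 0;0 0 -34 0;0 0 -48 0;0 0 -58 0" --grip 0.65

```text
clock: 31.82
position: [0.5389, -0.0597, 0.1022]
tcp_rot: [-0.034, 0.999, -0.0, 0.001]
contact_force: [-0.3, 0.7, -0.3]
opening: 0.0298
grasp_force: 0.0
```

Emit:
play_rows --steps "0 -10 0 0;0 -30 0 0;0 -55 0 0;0 -80 0 0;0 -105 0 0;0 -130 0 0;0 -152 0 0;0 -170 0 0;0 -182 0 0;0 -187 0 0"

```text
clock: 32.65
position: [0.5502, -0.2492, 0.1001]
tcp_rot: [-0.032, 0.999, -0.0, -0.0]
contact_force: [-1.5, -0.4, -0.1]
opening: 0.0298
grasp_force: 0.0
```

```bash
python3 - <<'E'
from h import *
im,d=imaging.capture("top"); np.savez("top6.npz",im=im,d=d)
a=fitclip(im,[562,-55,.07],z=.0348); print("L placed",a)
th=np.radians(3.9)
d=np.array([581.3,-53.8])-a[0]; print("to stud along,lat",d@[np.cos(th),np.sin(th)],d@[-np.sin(th),np.cos(th)])
to(551,-246.7,41.6,-176.1)
E
```

```text
L placed (array([561. , -56.2]), np.float64(2.9), np.float64(5.43))
to stud along,lat 20.41622755795934 1.0137318687009236
at [ 550.4 -248.8  100.1] phi -176.27 q7 2.02 t 32.7 F [ 0.  -1.  -0.2]
shift [-0.8  2.1 58.5] turn -0.003 alt -0.003
```

Emit:
play_rows --steps "0 0 6 0;0 0 13 0;0 0 21 0;0 0 29 0;0 0 37 0;0 0 45 0;0 0 52 0;0 0 56 0;0 0 58 0;0 0 58 0"

```text
clock: 33.53
position: [0.5508, -0.2461, 0.042]
tcp_rot: [-0.034, 0.999, 0.0, -0.0]
contact_force: [-0.1, -0.4, -1.0]
opening: 0.0299
grasp_force: 0.0
```

Emit:
play_rows --steps "0 0 0.5 0;0 0 0.5 0;0 0 0.5 0;0 0 0.5 0;0 0 0.5 0;0 0 0.5 0;0 0 0.5 0;0 0 0.5 0;0 0 -0.5 0;0 0 -1 0" --grip 1

```text
clock: 34.37
position: [0.5509, -0.2461, 0.0434]
tcp_rot: [-0.034, 0.999, 0.0, -0.0]
contact_force: [-0.7, -0.1, 0.4]
opening: 0.0121
grasp_force: 39.0
```

Emit:
play_rows --steps "0 -0.5 0 0;0 -1 0 0;0 -1.6 0 0;0 -1.6 0 0;0 -1.6 0.5 0;0 -1.6 1 0;0 -1.6 1 0;0 -1.6 1 0;0 -1.6 1 0;0 -1.6 1 0"

```text
clock: 35.2
position: [0.5511, -0.2478, 0.0425]
tcp_rot: [-0.034, 0.999, 0.0, -0.0]
contact_force: [0.4, 0.3, -0.6]
opening: 0.012
grasp_force: 39.0
```

Emit:
play_rows --steps "0 0 0 0;0 0 0 0;0 0 0 0;0 0 0 0;0 0 -2 0;0 0 -8 0;0 0 -20 0;0 0 -34 0;0 0 -46 0;0 0 -50 0" --grip 0.5

```text
clock: 36.03
position: [0.5526, -0.2485, 0.0956]
tcp_rot: [-0.034, 0.999, -0.001, 0.002]
contact_force: [0.1, 0.3, -0.6]
opening: 0.0427
grasp_force: 0.0
```

Emit:
play_rows --steps "10 2 -2 0;25 4 -5 0;45 5 -8 0;65 5 -10 0;85 5 -10 0;105 5 -10 0;120 5 -10 0;125 5 -10 0;125 5 -10 0;125 5 -10 0"

```text
clock: 36.87
position: [0.4265, -0.2513, 0.1027]
tcp_rot: [-0.034, 0.999, -0.0, 0.0]
contact_force: [0.5, 0.1, 0.1]
opening: 0.0426
grasp_force: 0.0
```

```bash
python3 - <<'E'
from h import *
im,d=imaging.capture("top"); np.savez("top7.npz",im=im,d=d)
th=np.radians(3.9)
for n,q,s in(("L",[562,-55,.07],[581.3,-53.8]),("R",[574,-244,.07],[594,-242.8])):
    a=fitclip(im,q,z=.0348); d2=np.array(s)-a[0]; print(n,a,"to stud along,lat",d2@[np.cos(th),np.sin(th)],d2@[-np.sin(th),np.cos(th)])
im,d=imaging.capture("side"); np.savez("side7.npz",im=im,d=d)
save(cv2.convertScaleAbs(cv2.resize(im[215:345,255:415],None,fx=4.6,fy=4.6,interpolation=cv2.INTER_CUBIC),alpha=1.4),"side7.png")
for n in("top","side"): print([(np.round(o["at"]).tolist(),round(o["conf"],2)) for o in imaging.mark_of(n,"fork")])
to(395,-219,60,180)
E
```

```text
L (array([560.9, -56.2]), np.float64(2.9), np.float64(4.84)) to stud along,lat 20.51599598584292 1.0069303396343972
R (array([ 573.8, -243.9]), np.float64(3.0), np.float64(4.23)) to stud along,lat 20.228039252211044 -0.276456164718856
[([389.0, 322.0], 0.64)]
[([295.0, 312.0], 0.73)]
at [ 427.1 -251.2  102.5] phi -176.03 q7 2.12 t 37.1 F [-0.5  0.3 -0.5]
shift [29.8 34.3 42.5] turn 0.069 alt -6.214
```

View pics/side7.png

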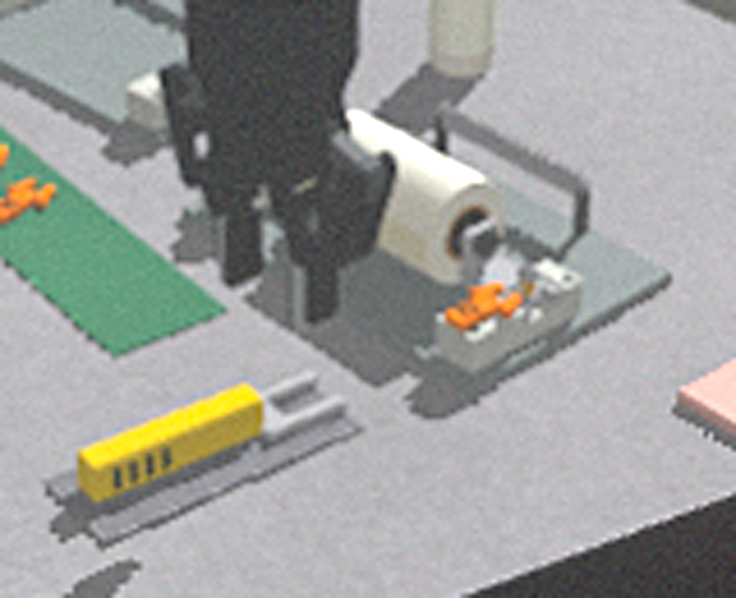

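```bash
cat >> h.py <<'E'
def yellow(im,z=.025):
    hsv=cv2.cvtColor(im,cv2.COLOR_RGB2HSV); m=((hsv[...,0]>20)&(hsv[...,0]<35)&(hsv[...,1]>140)&(hsv[...,2]>70)); m[:150]=0
    v,u=np.nonzero(m); k=(u>360)&(u<470)&(v>220); u,v=u[k],v[k]
    q=np.array([at_z("top",a,b,z)[:2]*1000 for a,b in zip(u,v)],np.float32); return cv2.minAreaRect(q),len(q)
E
python3 - <<'E'
from h import *
for k in(0,3,7): print(k,yellow(np.load(f"top{k}.npz")["im"]))
# pad grey box from top0
im=np.load("top0.npz")["im"]; save(cv2.convertScaleAbs(cv2.resize(im[280:360,370:420],None,fx=7,fy=7,interpolation=cv2.INTER_CUBIC),alpha=1.6),"pad0.png")
E
```

```text
0 (((384.5795593261719, -219.78506469726562), (19.556690216064453, 94.11537170410156), 88.08436584472656), 316)Traceback (most recent call last):
  File "<stdin>", line 2, in <module>
  File "h.py", line 62, in yellow
    q=np.array([at_z("top",a,b,z)[:2]*1000 for a,b in zip(u,v)],np.float32); return cv2.minAreaRect(q),len(q)
                                                                                    ~~~~~~~~~~~~~~~^^^
cv2.error: OpenCV(4.12.0) /io/opencv/modules/imgproc/src/convhull.cpp:143: error: (-215:Assertion failed) total >= 0 && (depth == CV_32F || depth == CV_32S) in function 'convexHull'
```

Emit:
play_rows --steps "10 8 5 0.02;20 18 10 0.05;29 28 20 0.08;29 32 30 0.1;29 32 40 0.1;29 32 50 0.1;29 32 56 0.1;29 32 60 0.1;29 32 60 0.1;29 32 60 0.1"

```text
clock: 37.9
position: [0.3952, -0.2217, 0.0424]
tcp_rot: [0.016, 1.0, 0.0, -0.0]
contact_force: [1.1, -0.6, 0.3]
opening: 0.0425
grasp_force: 0.0
```

```bash
python3 - <<'E'
from h import *
to(395.7,-221.5,16,178)
im,d=imaging.capture("top");hsv=cv2.cvtColor(im,cv2.COLOR_RGB2HSV)
im,d=imaging.capture("side"); np.savez("side8.npz",im=im,d=d)
P=cloud("side",d); m=cv2.cvtColor(im,cv2.COLOR_RGB2HSV); m=(m[...,0]>18)&(m[...,0]<38)&(m[...,1]>120)&(m[...,2]>60); m[:250]=0;m[:,:220]=0;m[:,360:]=0
for k,(I,Q) in dict(a=(m,P)).items():
    s=Q[I]*1000; print(len(s),s[:,2].min(),s[:,2].max()); t=s[s[:,2]>20]; print(cv2.minAreaRect(t[:,:2].astype(np.float32)))
E
```

```text
at [ 395.2 -221.7   42.4] phi 178.17 q7 2.01 t 37.9 F [ 1.1 -0.6  0.3]
shift [-0.5  0.2 26.4] turn 0.003 alt -6.28
366 1.6300221649240276 676.5742237527173
((139.90216064453125, -557.137939453125), (889.8300170898438, 84.75282287597656), 53.56951141357422)
```

Descend and grasp the fork.

Emit:
play_rows --steps "0 0 3 0;0 0 6 0;0 0 10 0;0 0 14 0;0 0 18 0;0 0 22 0;0 0 25 0;0 0 26 0;0 0 26 0;0 0 26 0"

```text
clock: 38.83
position: [0.395, -0.2214, 0.0165]
tcp_rot: [0.016, 1.0, 0.0, -0.0]
contact_force: [-0.7, -0.2, 0.1]
opening: 0.0425
grasp_force: 0.0
```

Emit:
play_rows --steps "0 0 0 0;0 0 0 0;0 0 0 0;0 0 0 0;0 0 0 0;0 0 0 0;0 0 0 0;0 0 0 0;0 0 0 0;0 0 0 0" --grip 1 --force 80

```text
clock: 39.67
position: [0.3952, -0.2216, 0.0171]
tcp_rot: [0.016, 1.0, -0.0, 0.0]
contact_force: [-0.3, 0.4, 4.9]
opening: 0.0161
grasp_force: 78.8
```

```bash
python3 - <<'E'
from h import *
to(395.7,-221.5,16,178)
E
```

```text
at [ 395.2 -221.6   17.1] phi 178.16 q7 2.02 t 39.7 F [-0.3  0.4  4.9]
shift [-0.5  0.1  1.1] turn 0.003 alt -6.28
```

Emit:
play_rows --steps "0 0 -3 0;0 0 -10 0;0 0 -20 0;0 0 -32 0;0 0 -44 0;0 0 -54 0;0 0 -60 0;0 0 -63 0;0 0 -63 0;0 0 -63 0"

```text
clock: 40.5
position: [0.3948, -0.2213, 0.0795]
tcp_rot: [0.016, 1.0, 0.0, -0.0]
contact_force: [0.5, 0.6, -1.5]
opening: 0.016
grasp_force: 78.1
```

Emit:
play_rows --steps "-4 -2 0 -0.01;-10 -6 0 -0.02;-18 -10 0 -0.04;-27 -15 0 -0.06;-36 -20 0 -0.08;-44 -25 0 -0.09;-50 -29 0 -0.1;-54 -31.5 0 -0.1;-54 -31.5 0 -0.1;-54 -31.5 0 -0.1"

```text
clock: 41.33
position: [0.4478, -0.2546, 0.0794]
tcp_rot: [-0.034, 0.999, 0.0, -0.0]
contact_force: [-0.2, 0.7, -0.9]
opening: 0.016
grasp_force: 78.2
```

```bash
python3 - <<'E'
from h import *
to(448.2,-254.8,44,-176.1)
im,d=imaging.capture("top"); np.savez("top9.npz",im=im,d=d); P=cloud("top",d)
s=P[215:300,375:430].reshape(-1,3)*1000
t=s[(s[:,2]>55)&(s[:,2]<85)&(s[:,0]>485)]; print(len(t)); 
if len(t)>5: print(cv2.minAreaRect(t[:,:2].astype(np.float32)),np.median(t[:,2]),t[:,0].max())
im2,d2=imaging.capture("side"); np.savez("side9.npz",im=im2,d=d2)
a=cv2.resize(im[220:310,360:430],None,fx=5,fy=5,interpolation=cv2.INTER_CUBIC); b=cv2.resize(im2[250:340,300:400],(400,450),interpolation=cv2.INTER_CUBIC)
save(cv2.convertScaleAbs(np.hstack([a,b[:a.shape[0]]]),alpha=1.5),"c9.png")
E
```

```text
at [ 447.8 -254.6   79.4] phi -176.1 q7 2.11 t 41.3 F [-0.2  0.7 -0.9]
shift [-0.5 -0.3 35.4] turn -0.0 alt -0.0
336
((552.3917236328125, -212.79173278808594), (142.41062927246094, 47.84690856933594), 36.6358757019043) 68.79576794993459 616.6738114119023
```

View pics/c9.png

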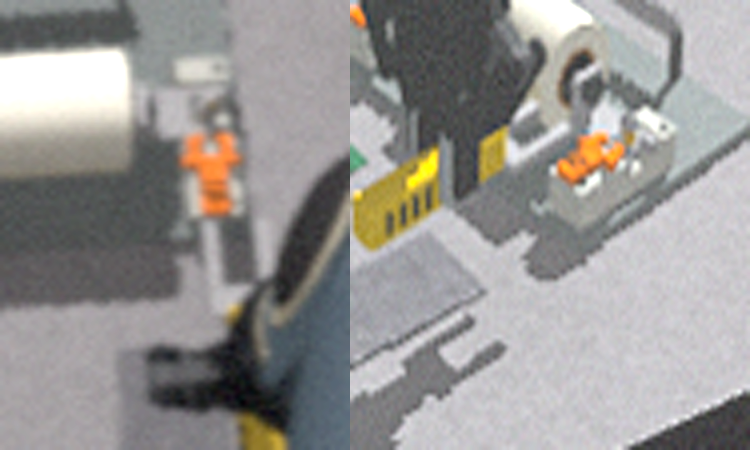

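```bash
python3 - <<'E'
from h import *
P=cloud("top",np.load("top9.npz")["d"])
s=P[245:300,395:425].reshape(-1,3)*1000
t=s[(s[:,2]>58)&(s[:,2]<80)&(s[:,0]>490)]; print(len(t))
q=t[:,:2].astype(np.float32); print(cv2.minAreaRect(q),np.median(t[:,2]),q.min(0),q.max(0))
th=np.radians(3.9); ex=np.array([np.cos(th),np.sin(th)]); ey=np.array([-ex[1],ex[0]])
clip=np.array([573.8,-243.9]); loc=(q-clip)@np.array([ex,ey]).T
print("fork in clip frame x",loc[:,0].min(),loc[:,0].max(),"y pct",np.percentile(loc[:,1],[0,3,50,97,100]))
for a in range(-80,-30,8):
    k=(loc[:,0]>a)&(loc[:,0]<=a+8)
    if k.sum()>2: print(a,k.sum(),loc[k,1].min().round(1),loc[k,1].max().round(1))
E
```

```text
109
((509.8890075683594, -247.80044555664062), (36.876644134521484, 33.15559005737305), 2.6725046634674072) 70.04401248492798 [ 491.40677 -263.73947] [ 528.8764 -230.9474]
fork in clip frame x -82.48006517721531 -45.31412515111457 y pct [-16.40363571 -14.64003038   8.86007711  16.56744163  16.89479754]
-80 22 -10.2 16.6
-72 22 -14.1 16.1
-64 26 -15.7 16.9
-56 21 -16.4 16.3
-48 9 -13.6 15.7
```

Top crop: the tines (205–270, ~270) line up with the clip's tail (about 217,200). The fork is centred on the clip within 0.5 mm, with its tip 45 mm behind the clip's origin. Lower, advance, push.

Emit:
play_rows --steps "0 0 4 0;0 0 9 0;0 0 15 0;0 0 21 0;0 0 27 0;0 0 31 0;0 0 34 0;0 0 35.7 0;0 0 35.7 0;0 0 35.7 0"

```text
clock: 42.27
position: [0.448, -0.2547, 0.0438]
tcp_rot: [-0.034, 0.999, 0.0, 0.0]
contact_force: [0.2, -0.9, -0.8]
opening: 0.0162
grasp_force: 78.2
```

Emit:
play_rows --steps "-3 0 0 0;-7 0 0 0;-11 0 0 0;-15 0 0 0;-19 0 0 0;-23 0 0 0;-26 0 0 0;-29 0 0 0;-31 0 0 0;-31 0 0 0"

```text
clock: 43.1
position: [0.4794, -0.2524, 0.0439]
tcp_rot: [-0.034, 0.999, 0.0, 0.0]
contact_force: [0.2, -0.4, -1.2]
opening: 0.0161
grasp_force: 78.2
```

Emit:
play_rows --steps "-1.5 0 0 0;-3 0 0 0;-4.5 0 0 0;-6 0 0 0;-7.5 0 0 0;-9 0 0 0;-10.5 0 0 0;-12 0 0 0;-13 0 0 0;-13 0 0 0"

```text
clock: 43.93
position: [0.4922, -0.2515, 0.0439]
tcp_rot: [-0.034, 0.999, 0.0, 0.0]
contact_force: [-0.4, -0.3, -0.8]
opening: 0.0161
grasp_force: 78.2
```

```bash
python3 - <<'E'
from h import *
to(448.2,-254.8,44,-176.1)
im,d=imaging.capture("top"); np.savez("top10.npz",im=im,d=d)
th=np.radians(3.9)
for n,q,s in(("R",[582,-243,.07],[594,-242.8]),):
    a=fitclip(im,q,z=.0348); d2=np.array(s)-a[0]; print(n,a,"to stud along,lat",d2@[np.cos(th),np.sin(th)],d2@[-np.sin(th),np.cos(th)])
E
```

```text
at [ 492.2 -251.5   43.9] phi -176.08 q7 2.08 t 43.9 F [-0.4 -0.3 -0.8]
shift [44.1 -0.2 -0.1] turn 0.0 alt -6.283
R (array([ 584. , -243.7]), np.float64(1.9), np.float64(3.86)) to stud along,lat 10.038056549954774 0.21776294429954043
```

Emit:
play_rows --steps "-0.7 0 0 0;-1.4 0 0 0;-2.1 0 0 0;-2.8 0 0 0;-3.5 0 0 0;-4.2 0 0 0;-4.9 0 0 0;-5.6 0 0 0;-6 0 0 0;-6 0 0 0"

```text
clock: 44.82
position: [0.496, -0.2514, 0.0436]
tcp_rot: [-0.034, 0.999, 0.0, -0.002]
contact_force: [-5.4, -0.8, 2.2]
opening: 0.0162
grasp_force: 78.6
```

Emit:
play_rows --steps "-0.3 0 0 0;-0.6 0 0 0;-0.9 0 0 0;-1.2 0 0 0;-1.5 0 0 0;-1.8 0 0 0;-2.1 0 0 0;-2.4 0 0 0;-2.7 0 0 0;-3 0 0 0"

```text
clock: 45.65
position: [0.4966, -0.2512, 0.0431]
tcp_rot: [-0.033, 0.999, 0.001, -0.004]
contact_force: [-11.3, -0.4, 4.6]
opening: 0.0164
grasp_force: 78.9
```

Emit:
play_rows --steps "-0.3 0 0 0;-0.6 0 0 0;-0.9 0 0 0;-1.2 0 0 0;-1.5 0 0 0;-1.8 0 0 0;-2.1 0 0 0;-2.4 0 0 0;-2.4 0 0 0;-2.4 0 0 0"

```text
clock: 46.48
position: [0.5029, -0.251, 0.0438]
tcp_rot: [-0.034, 0.999, -0.0, -0.0]
contact_force: [-3.5, -1.0, -1.3]
opening: 0.0162
grasp_force: 78.2
```

Emit:
play_rows --steps "-0.3 0 0 0;-0.6 0 0 0;-0.9 0 0 0;-1.2 0 0 0;-1.2 0 0 0;-1.2 0 0 0;-1.2 0 0 0;-1.2 0 0 0;-1.2 0 0 0;-1.2 0 0 0"

```text
clock: 47.32
position: [0.5031, -0.251, 0.0436]
tcp_rot: [-0.034, 0.999, 0.0, -0.001]
contact_force: [-6.1, -1.1, 0.8]
opening: 0.0158
grasp_force: 78.5
```

```bash
python3 - <<'E'
from h import *
to(448.2,-254.8,44,-176.1)
im,d=imaging.capture("top"); np.savez("top11.npz",im=im,d=d)
th=np.radians(3.9)
a=fitclip(im,[593,-243,.07],z=.0348); d2=np.array([594,-242.8])-a[0]; print(a,"to stud along,lat",d2@[np.cos(th),np.sin(th)],d2@[-np.sin(th),np.cos(th)])
E
```

```text
at [ 503.1 -251.    43.6] phi -176.12 q7 2.07 t 47.3 F [-6.1 -1.1  0.8]
shift [55.1 -0.1 -0.3] turn -0.0 alt -0.0
(array([ 593.9, -243. ]), np.float64(4.3), np.float64(6.19)) to stud along,lat 0.11337148601663208 0.19273532670058335
```

Emit:
play_rows --steps "3 0 0 0;9 0 0 0;16 0 0 0;24 0 0 0;32 0 0 0;40 0 0 0;48 0 0 0;54 0 -5 0;56 0 -15 0;56 0 -25 0"

```text
clock: 48.2
position: [0.4478, -0.2547, 0.0697]
tcp_rot: [-0.034, 0.999, 0.0, -0.0]
contact_force: [0.4, 0.3, -1.4]
opening: 0.0163
grasp_force: 78.3
```

Emit:
play_rows --steps "0 8 -4 0;0 26 -10 0;0 50 -12 0;0 75 -12 0;0 100 -12 0;0 125 -12 0;0 148 -12 0;0 168 -12 0;0 182 -12 0;0 188 -12 0"

```text
clock: 49.03
position: [0.4362, -0.0639, 0.0816]
tcp_rot: [-0.036, 0.999, 0.001, 0.001]
contact_force: [-0.0, -0.1, -1.6]
opening: 0.0159
grasp_force: 78.3
```

Emit:
play_rows --steps "0 0 0 0;0 0 0 0;0 0 0 0;0 0 0 0;0 0 0 0;0 0 0 0;0 0 0 0;0 0 0 0;0 0 0 0;0 0 0 0"

```text
clock: 49.87
position: [0.4357, -0.0671, 0.0809]
tcp_rot: [-0.034, 0.999, 0.0, -0.0]
contact_force: [0.0, 0.6, -1.0]
opening: 0.0161
grasp_force: 78.3
```

```bash
python3 - <<'E'
from h import *
to(435.3,-66.7,43.8,-176.1)
im,d=imaging.capture("top"); np.savez("top12.npz",im=im,d=d); P=cloud("top",d)
th=np.radians(3.9); ex=np.array([np.cos(th),np.sin(th)]); ey=np.array([-ex[1],ex[0]])
for n,q,s in(("R",[593,-243,.07],[594,-242.8]),("L",[561,-56,.07],[581.3,-53.8])):
    a=fitclip(im,q,z=.0348); d2=np.array(s)-a[0]; print(n,a,"to stud along,lat",d2@ex,d2@ey)
s=P[235:310,310:350].reshape(-1,3)*1000; t=s[(s[:,2]>58)&(s[:,2]<85)&(s[:,0]>470)&(s[:,0]<530)]
loc=(t[:,:2]-a[0])@np.array([ex,ey]).T; loc=loc[abs(loc[:,1])<25]
print(len(loc),"fork in clip frame x",loc[:,0].min(),loc[:,0].max(),"y",np.percentile(loc[:,1],[0,3,50,97,100]))
E
```

```text
at [435.7 -67.1  80.9] phi -176.1 q7 1.71 t 49.9 F [ 0.   0.6 -1. ]
shift [ 0.4  0.4 37.1] turn 0.0 alt -6.283
R (array([ 593.5, -243.1]), np.float64(3.6), np.float64(5.66)) to stud along,lat 0.5192467266173759 0.2652976383180405
L (array([561.9, -56.2]), np.float64(3.0), np.float64(18.03)) to stud along,lat 19.518311707007314 1.0749456302996454Traceback (most recent call last):
  File "<stdin>", line 9, in <module>
    return umr_minimum(a, axis, None, out, keepdims, initial, where)
ValueError: zero-size array to reduction operation minimum which has no identity
```

Emit:
play_rows --steps "0 0.4 4 0;0 0.4 9 0;0 0.4 15 0;0 0.4 21 0;0 0.4 27 0;0 0.4 32 0;0 0.4 35 0;0 0.4 37 0;0 0.4 37 0;0 0.4 37 0"

```text
clock: 50.75
position: [0.4358, -0.0666, 0.0438]
tcp_rot: [-0.034, 0.999, 0.0, -0.0]
contact_force: [0.5, 0.4, -1.0]
opening: 0.0163
grasp_force: 78.3
```

Emit:
play_rows --steps "-3 0 0 0;-7 0 0 0;-11 0 0 0;-15 0 0 0;-19 0 0 0;-23 0 0 0;-26 0 0 0;-29 0 0 0;-31 0 0 0;-31 0 0 0"

```text
clock: 51.58
position: [0.4672, -0.0644, 0.0439]
tcp_rot: [-0.034, 0.999, 0.0, 0.0]
contact_force: [0.6, -0.5, -1.7]
opening: 0.0161
grasp_force: 78.3
```

Emit:
play_rows --steps "-1.5 0 0 0;-3 0 0 0;-4.5 0 0 0;-6 0 0 0;-7.5 0 0 0;-9 0 0 0;-10.5 0 0 0;-12 0 0 0;-13 0 0 0;-13 0 0 0"

```text
clock: 52.42
position: [0.48, -0.0636, 0.0439]
tcp_rot: [-0.034, 0.999, 0.0, 0.0]
contact_force: [-0.5, 1.0, -2.0]
opening: 0.0163
grasp_force: 78.3
```

```bash
python3 - <<'E'
from h import *
to(435.3,-66.7,43.8,-176.1)
im,d=imaging.capture("side"); np.savez("side13.npz",im=im,d=d)
im2,d=imaging.capture("top"); np.savez("top13.npz",im=im2,d=d)
a=cv2.resize(im[215:295,270:370],None,fx=5,fy=5,interpolation=cv2.INTER_CUBIC); b=cv2.resize(im2[220:300,300:360],None,fx=5,fy=5,interpolation=cv2.INTER_CUBIC)
save(cv2.convertScaleAbs(np.hstack([a,b]),alpha=1.5),"c13.png")
E
```

```text
at [480.  -63.6  43.9] phi -176.09 q7 1.7 t 52.4 F [-0.5  1.  -2. ]
shift [44.8 -0.1  0.1] turn 0.0 alt -6.283
```

View pics/c13.png

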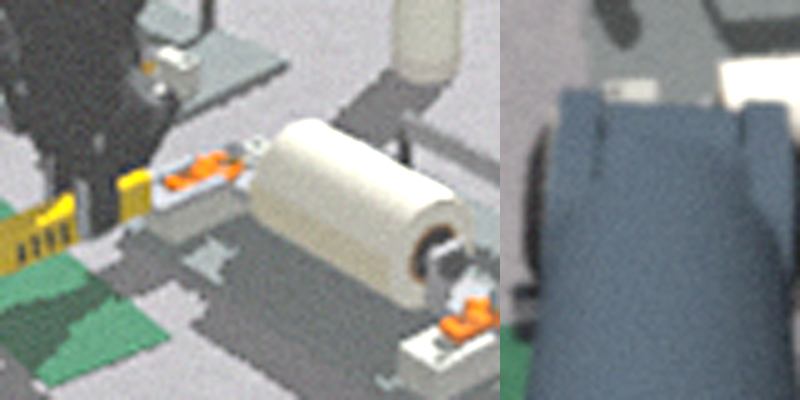

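Side view: the tines straddle the left clip's tail at about (190,180). Push home the same way as the right one.

Emit:
play_rows --steps "-0.7 0 0 0;-1.4 0 0 0;-2.1 0 0 0;-2.8 0 0 0;-3.5 0 0 0;-4.2 0 0 0;-4.9 0 0 0;-5.6 0 0 0;-6 0 0 0;-6 0 0 0"

```text
clock: 53.35
position: [0.483, -0.0632, 0.0434]
tcp_rot: [-0.034, 0.999, 0.0, -0.003]
contact_force: [-7.2, -0.2, 3.4]
opening: 0.0162
grasp_force: 78.9
```

Emit:
play_rows --steps "-0.3 0 0 0;-0.6 0 0 0;-0.9 0 0 0;-1.2 0 0 0;-1.5 0 0 0;-1.8 0 0 0;-2.1 0 0 0;-2.4 0 0 0;-2.7 0 0 0;-3 0 0 0"

```text
clock: 54.18
position: [0.4892, -0.063, 0.0441]
tcp_rot: [-0.034, 0.999, -0.0, 0.001]
contact_force: [0.5, 0.0, -0.5]
opening: 0.0159
grasp_force: 78.3
```

Emit:
play_rows --steps "-0.3 0 0 0;-0.6 0 0 0;-0.9 0 0 0;-1.2 0 0 0;-1.5 0 0 0;-1.8 0 0 0;-2.1 0 0 0;-2.4 0 0 0;-2.4 0 0 0;-2.4 0 0 0"

```text
clock: 55.02
position: [0.4901, -0.0628, 0.0437]
tcp_rot: [-0.034, 0.999, 0.0, -0.001]
contact_force: [-3.0, -0.6, 0.4]
opening: 0.0163
grasp_force: 78.4
```

Emit:
play_rows --steps "-0.3 0 0 0;-0.6 0 0 0;-0.9 0 0 0;-1.2 0 0 0;-1.5 0 0 0;-1.5 0 0 0;-1.5 0 0 0;-1.5 0 0 0;-1.5 0 0 0;-1.5 0 0 0"

```text
clock: 55.85
position: [0.4904, -0.0629, 0.0435]
tcp_rot: [-0.034, 0.999, 0.0, -0.002]
contact_force: [-6.8, -0.9, 2.8]
opening: 0.0161
grasp_force: 78.8
```

Emit:
play_rows --steps "3 0 0 0;9 0 0 0;16 0 0 0;24 0 0 0;32 0 0 0;40 0 0 0;48 0 0 0;54 0 -5 0;56 0 -15 0;56 0 -25 0"

```text
clock: 56.68
position: [0.4357, -0.0666, 0.0696]
tcp_rot: [-0.034, 0.999, 0.0, -0.0]
contact_force: [0.8, -0.4, -1.5]
opening: 0.0158
grasp_force: 78.3
```

Emit:
play_rows --steps "5 -8 -4 0;15 -26 -10 0;27 -45 -12 0.02;37 -62 -12 0.04;42 -80 -12 0.06;42 -98 -12 0.08;42 -115 -12 0.1;42 -130 -12 0.1;42 -140 -12 0.1;42 -145 -12 0.1"

```text
clock: 57.52
position: [0.4046, -0.216, 0.0813]
tcp_rot: [0.017, 1.0, -0.0, 0.001]
contact_force: [1.2, -0.5, -1.7]
opening: 0.0163
grasp_force: 78.2
```

```bash
python3 - <<'E'
from h import *
to(395.2,-221.6,40,178.16)
im,d=imaging.capture("top"); np.savez("top14.npz",im=im,d=d); P=cloud("top",d)
th=np.radians(3.9); ex=np.array([np.cos(th),np.sin(th)]); ey=np.array([-ex[1],ex[0]])
for n,q,s in(("R",[593,-243,.07],[594,-242.8]),("L",[581,-54,.07],[581.3,-53.8])):
    a=fitclip(im,q,z=.0348); d2=np.array(s)-a[0]; print(n,a,"to stud along,lat",d2@ex,d2@ey)
s=P[215:275,330:400].reshape(-1,3); s=s[(s[:,2]>.05)&(s[:,2]<.08)]; print("roll",cv2.minAreaRect((s[:,:2]*1000).astype(np.float32)),s[:,2].max())
E
```

```text
at [ 404.6 -216.    81.3] phi 178.05 q7 1.98 t 57.5 F [ 1.2 -0.5 -1.7]
shift [ 9.2 -5.9 41.3] turn -0.002 alt -0.002
R (array([ 593.2, -243.3]), np.float64(2.6), np.float64(5.6)) to stud along,lat 0.832155068401063 0.4444299068856072
L (array([580.6, -54.2]), np.float64(5.0), np.float64(6.12)) to stud along,lat 0.7255851114509554 0.3514630080685787
roll ((586.2150268554688, -146.88015747070312), (60.09560012817383, 128.22918701171875), 3.6046435832977295) 0.0754253427899747
```

Emit:
play_rows --steps "4 -3 5 0;8 -5 10 0;9 -6 18 0;9 -6 26 0;9 -6 33 0;9 -6 38 0;9 -6 40 0;9 -6 40 0;9 -6 40 0;9 -6 40 0"

```text
clock: 58.4
position: [0.3957, -0.2198, 0.041]
tcp_rot: [0.016, 1.0, -0.0, 0.0]
contact_force: [0.3, -0.7, -1.8]
opening: 0.0165
grasp_force: 78.2
```

```bash
python3 - <<'E'
from h import *
to(395.2,-221.6,17.3,178.16)
E
```

```text
at [ 395.7 -219.8   41. ] phi 178.19 q7 2.01 t 58.4 F [ 0.3 -0.7 -1.8]
shift [ 0.5 -1.8 23.7] turn 0.001 alt -6.283
```

Emit:
play_rows --steps "0.5 -1.7 3 0;0.5 -1.7 6 0;0.5 -1.7 10 0;0.5 -1.7 14 0;0.5 -1.7 18 0;0.5 -1.7 20 0;0.5 -1.7 21.5 0;0.5 -1.7 22.5 0;0.5 -1.7 23.4 0;0.5 -1.7 23.7 0"

```text
clock: 59.23
position: [0.3949, -0.2215, 0.0171]
tcp_rot: [0.016, 1.0, 0.0, -0.0]
contact_force: [-0.0, 0.6, -0.6]
opening: 0.0163
grasp_force: 78.2
```

Emit:
play_rows --steps "0 0 0.3 0;0 0 0.3 0;0 0 0.3 0;0 0 0.3 0;0 0 0.3 0;0 0 0.3 0;0 0 0.3 0;0 0 0.3 0;0 0 0.3 0;0 0 0.3 0"

```text
clock: 60.07
position: [0.3949, -0.2214, 0.017]
tcp_rot: [0.016, 1.0, 0.0, 0.0]
contact_force: [-1.3, 1.3, 5.5]
opening: 0.0161
grasp_force: 79.1
```

Emit:
play_rows --steps "0 0 0 0;0 0 0 0;0 0 0 0;0 0 0 0;0 0 0 0;0 0 -3 0;0 0 -10 0;0 0 -22 0;0 0 -36 0;0 0 -50 0" --grip 0.5

```text
clock: 60.9
position: [0.3947, -0.2215, 0.0678]
tcp_rot: [0.016, 1.0, 0.0, -0.0]
contact_force: [0.5, -0.6, -0.0]
opening: 0.0425
grasp_force: 0.0
```

Emit:
play_rows --steps "0 0 -20 0;0 -20 -50 0;0 -50 -80 0;-20 -80 -110 0;-30 -110 -140 0;-30 -140 -160 0;-30 -170 -160 0;-30 -195 -160 0;-30 -210 -160 0;-30 -215 -160 0"

```text
clock: 61.73
position: [0.4168, -0.4396, 0.227]
tcp_rot: [0.018, 1.0, -0.0, -0.0]
contact_force: [0.6, 0.2, 0.5]
opening: 0.0426
grasp_force: 0.0
```

```bash
python3 - <<'E'
from h import *
im,d=imaging.capture("top"); np.savez("top15.npz",im=im,d=d); print(yellow(im))
im2,d2=imaging.capture("side")
a=cv2.resize(im[210:350,290:430],(560,560),interpolation=cv2.INTER_CUBIC); save(cv2.convertScaleAbs(a,alpha=1.5),"top15.png")
b=cv2.resize(im2[195:335,245:430],None,fx=4.2,fy=4.2,interpolation=cv2.INTER_CUBIC); save(cv2.convertScaleAbs(b,alpha=1.5),"side15.png")
th=np.radians(3.9); ex=np.array([np.cos(th),np.sin(th)]); ey=np.array([-ex[1],ex[0]])
for n,q,s in(("R",[593,-243,.07],[594,-242.8]),("L",[581,-54,.07],[581.3,-53.8])):
    a=fitclip(im,q,z=.0348); d2=np.array(s)-a[0]; print(n,a,d2@ex,d2@ey)
E
```

```text
(((384.5933837890625, -218.54470825195312), (19.6834774017334, 93.73638153076172), 89.67296600341797), 315)
R (array([ 593. , -243.4]), np.float64(3.5), np.float64(6.06)) 1.0384934532347538 0.5305952766361093
L (array([580.4, -54.6]), np.float64(3.4), np.float64(6.06)) 0.9523280834842209 0.7369336614697667
```

View pics/top15.png

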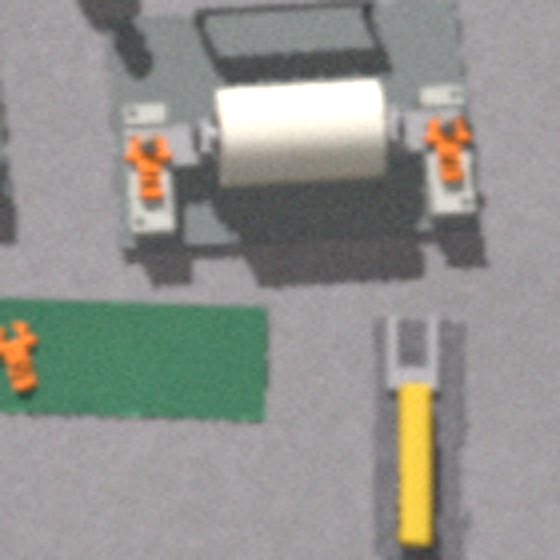

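View pics/side15.png

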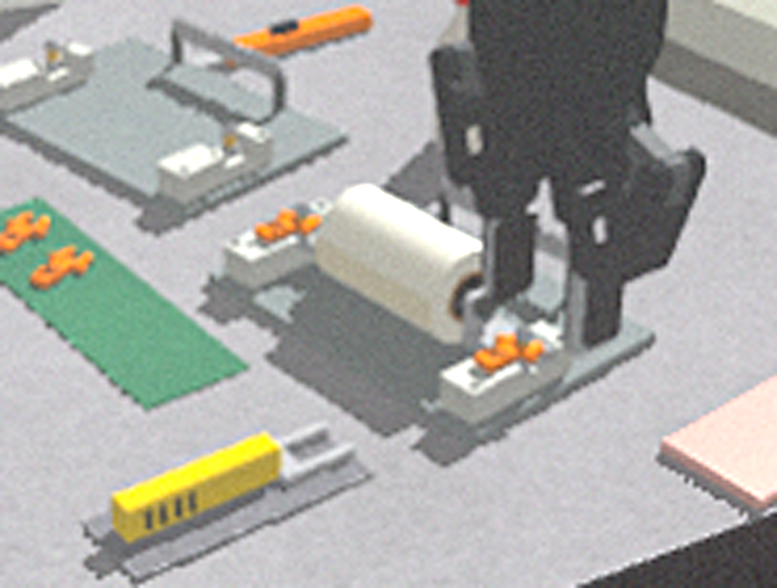

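The top view shows both clips around their studs at (150,150) and (448,135), the roll level between them, and the fork flat on its pad at (413,440). The gripper is clear of everything, so I'm handing in.

```bash
python3 -c "
from workcell import workorder
print(workorder.sign_off())"
```

```text
the job is handed in; nothing more can be done
None
```

The one roll present (white) is home in the right dispenser (dispB), both its stud clips were pushed on with the fork until they snapped, the fork lies flat on its pad, and the job was handed in at about 62 s; the sign-off returned no verdict.

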